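Build the crowned seat and hold the tilt gauge on its mark

TASK

Build up the seat on the post stand: thread the wide brass spacer down the post until it is fully home, then the blue crowned collar down on top of it, fully home too. Then pick up the tilt gauge (it has a black grip on top), rest its foot level and centred on the blue crown, and rock it there, lowering the end on the red mark's side, until the swinging pointer settles on the red mark. Finish while holding the gauge still like that, its foot pressed lightly on the crown and not on the spacer or stand; leave the wash bottle, jar and pen alone.

Things in the scene. Friction and masses are not known exactly. Their poses are not given: they have to be found in the camera images.
- stand: fixed aluminium post stand on the bench: round foot 84 mm across, its flat top (72 mm across) 20 mm above the bench; from its middle rises a steel post 16 mm in diameter, its tapered top 50 mm above the bench (30 mm above the foot's top; the last 6 mm taper to 9 mm). Origin: centre of the underside, on the bench; z up along the post
- spacer: loose brass spacer ring, outer diameter 52 mm, hole 20 mm, 16 mm high, 0.12 kg, lying flat on the bench. Origin: centre of its underside, z along the hole. Home: its underside flat on the stand's foot
- crown: loose blue collar, right way up on the bench: lower part 44 mm across, 14 mm high; above it a narrower crown 30 mm across, 6 mm high; hole 20 mm all through; 20 mm high in all, 0.06 kg. Origin: centre of the underside, z up. Home: underside flat on the spacer; its top is then 36 mm above the stand's foot, and the post ends 6 mm below that
- crown_top (a point): centre of the crown's top face (the 30 mm ring the gauge's foot rests and rocks on)
- gauge: loose tilt gauge standing on the bench, 0.35 kg, 138 mm tall: flat grey foot 40 (x) by 92 (y) by 10 mm; upright round dial 88 mm across, centre 54 mm up, facing its +x; black grip on top, 24 (x) by 30 (y) mm, 96 to 138 mm up, best gripped across the 30 mm. Origin: centre of the underside; z up, x out of the dial's face, y along the foot (facing the dial, +y is right). Rocks about its x
- gauge_grip (a point): middle of the black grip, 121 mm above the gauge's underside
- pointer (a joint): angle of the swinging pointer in the gauge (rad), a lightly damped pendulum hanging from the dial's centre, which settles plumb in about a second: 0 = pointing straight to the foot, positive = towards the gauge's +y end; so lowering the +y end by an angle makes the joint read that angle
- pointer_tip (a point): tip of the black pointer, 38 mm from the dial's centre
- mark (a joint): angle of the red mark on the dial (rad), same sense and zero as the pointer; preset differently each time (0.16 to 0.30, always on the +y side) and staying where it is
- mark_point (a point): the red mark's reading point, 38 mm from the dial's centre in the pointer's plane: the pointer is on the mark when its tip is here
- wash_bottle: bystander: white squeeze bottle with red cap and bent spout, 68 mm across, 182 mm tall; origin at the centre of its underside
- jar: bystander: amber jar with white cap, 60 mm across, 85 mm tall; origin at the centre of its underside
- pen: bystander: red pen 140 mm long, 11 mm wide, 9 mm high, lying on the bench; origin at the centre of its underside, x along it

How it is judged:
On the way, in this order (a step that is already met when the one before it is completed fails the run):
1. the brass spacer is home: flat on the stand's foot around the post (horizontal distance between spacer and stand below 0.005 m and z of spacer in the frame of stand below 0.0225 m and angle between spacer's own z axis and vertical below 0.06 rad), for 0.2 s.
2. the blue crowned collar is home on the spacer (horizontal distance between crown and stand below 0.005 m and z of crown in the frame of stand below 0.039 m and angle between crown's own z axis and vertical below 0.06 rad), for 0.2 s.
3. the held gauge rests level and centred on the crown (contact force between gauge and crown above 0.3 N and contact force between the fingers and gauge above 1 N and angle between gauge's own z axis and vertical below 0.09 rad and horizontal distance between gauge and crown_top below 0.014 m), for 0.1 s.
At the end, for the whole second after the job is handed in: Spacer and crown home on the post (height within 3 mm, centre within 5 mm, flat); held gauge still, foot on the crown with 0.3 to 25 N, within 16 mm of centred, touching neither spacer nor stand; pointer still, its tip within 2.2 mm of the red mark (all of step 1 and all of step 2 and contact force between gauge and crown between 0.3 and 25 N and contact force between the fingers and gauge above 1 N and contact force between gauge and spacer below 0.1 N and contact force between gauge and stand below 0.1 N and height (world z) of gauge above 0.045 m and horizontal distance between gauge and crown_top below 0.016 m and distance between pointer_tip and mark_point below 0.0022 m and velocity of joint pointer between -0.15 and 0.15 rad/s and linear speed of gauge below 0.02 m/s); the arm keeps its last pose, push and grip.
It fails at once if the gauge was pressed hard on the crown (over 45 N) (contact force between gauge and crown above 45 N).
It fails at once if the wash bottle was disturbed (distance of wash_bottle from where it was at the start of the episode above 0.03 m).
It fails at once if the jar was disturbed (distance of jar from where it was at the start of the episode above 0.03 m).
It fails at once if the pen was disturbed (distance of pen from where it was at the start of the episode above 0.03 m).
It also fails if it takes over 72 s, if anything falls off the work surface, if the arm or the gripper's body presses on something with over 40 N, if the wrist force passes 120 N, or if a joint passes its speed limit or range.

ROBOT

A 6-joint arm with a two-finger parallel gripper is mounted at the origin on the work surface. World frame = base frame: x ahead of the robot, y to its left, z up, the work surface at z = 0. Lengths are in m, angles in rad, forces in N, time in s.
With the tool pointing down it reaches from about 0.3 to 0.775 m from the base axis. Payload 14.6 kg.
Tool frame: the origin (TCP) lies on the centre line of the jaws, within the pads' length; the fingertips stand 22 mm ahead of it and the grasp point (between the pads) lies 3 mm ahead of it; x points along the fingers, z is the direction in which the jaws open and shut, and the axes are right-handed (so a half turn about x gives the same grasp; the last joint's range is limited). The gripper opens to 85 mm and grips with 20 to 120 N. Pads are 22 mm wide; open, the fingers measure 114 mm over their backs; the gripper's body (76 mm by 85 mm) begins 54 mm behind the grasp point. The pads swing forward as they close: fully open they stand 13 mm farther back than shut.
Start: joints at [-1.19, 0.3, 1.521, -0, 1.321, -0.067], TCP at [0.238, -0.496, 0.253] pointing down, gripper open.
Joint ranges: [-3.03, 3.03], [-0.79, 2.21], [0.23, 2.52], [-1.04, 4.18], [0, 3.07], [-2.55, 2.55]. Speed limits (rad/s): [2.22, 2.22, 2.57, 3.14, 3.14, 3.14].

INTERFACE

Orientations are given as a rotation vector (axis times angle).
In Python, from workcell import arm gives the robot as it stands.
- The arm moves only by the tool drive_tool, never from a script. Its argument "steps" is a list of rows, each an object with "jaw": the opening, from 0 (shut) to 1 (fully open); "xyz": the shift along the tool's x, y, z in mm, a list of three; "yaw": the turn about the tool's x in degrees. In form: [{"jaw": jaw, "xyz": [tx, ty, tz], "yaw": yaw}, ...]. A call has 1 to 10 rows; each row is the pose to reach, as a shift and turn from the pose commanded when the call began, along the tool's axes at that moment; what a row does not reach only later rows make up. A row lasts 1/10 s, in which the tool goes at most 50 mm and 8.59 degrees, less where a joint would pass 70% of its speed; a pose out of reach is approached as far as the arm can. A call with a gripper value outside its range is refused whole. The fingers move at their own pace and stop on an object; "grip_force" is the grip in N (left out, the last holds). Time passes only in rows, so rows that repeat a pose let the fingers close. It gives the time, the measured TCP pose, the force and the opening at its end, in the units of the state.
- arm.get_state(): the state, without advancing time (a new reading comes with each control period).
- arm.read_camera(name): name is "side" or "top"; returns (picture, depth): 384x512x3 uint8, red, green, blue; 384x512 float32, m along the optical axis (not along the pixel's ray), 0 where there is no reading.
- arm.calibration(name): a dict with "K" (3x3 intrinsics, pixels), "pose" (4x4, takes a point from camera to world coordinates). Camera axes: x right, y down, z forward; pixel columns grow to the right and rows downward; lengths in m; the calibration is good to about 2 mm. A picture is of the moment at which its call begins. calibration takes no time and is no camera call.
- arm.sign_off(): hands the job in, once; it reports no verdict.
The state is a dict: "t": time; "q": joint angles; "dq": joint speeds; "joint_torque": joint torques, N m; "eef_pos": TCP position; "ee_rot": TCP orientation; "ft_force": force on the tool from outside, world axes, zero at the start; "ft_torque": the same for the moment, N m; "opening": finger opening in m.
Only numpy, scipy, OpenCV 4.12 (cv2) and the standard library are available. Lean on these libraries where they do the work, as an engineer would, in place of code of your own. Each camera call takes 0.05 s, during which the arm holds its last target. There are 200 camera calls.

## Working session

There is one attempt and no reset: what is moved stays moved. The work goes in short steps, Python scripts to look and compute and a tool call to move; the robot and the scene stay as the last step left them, time stands still between calls to the robot, and variables do not carry over. Pictures are saved under pics/ and viewed, about 8 in all and at most 12, crops included, and the job is handed in when it is done.

Besides the shell and the picture viewer there is one more tool, called after "Request:" in YAML: its name, and indented under it one key for each argument. drive_tool: Moves the arm, as the interface text tells. Its arguments: {"type":"object","properties":{"steps":{"type":"array","items":{"type":"object","properties":{"jaw":{"type":"number"},"xyz":{"type":"array","items":{"type":"number"}},"yaw":{"type":"number"}}}},"grip_force":{"type":"number"}},"required":["steps"]}

```bash
mkdir -p pics; cat > h.py <<'E'
import numpy as np, cv2
from scipy.spatial.transform import Rotation as R
from workcell import arm
def cloud(name):
    im,d=arm.read_camera(name); c=arm.calibration(name); K=c["K"]; T=np.array(c["pose"])
    v,u=np.mgrid[:384,:512]
    p=np.stack([(u-K[0][2])/K[0][0]*d,(v-K[1][2])/K[1][1]*d,d],-1)
    return im,d,p@T[:3,:3].T+T[:3,3]
def ray(name,u,v,z):
    c=arm.calibration(name);K=np.array(c["K"]);T=np.array(c["pose"])
    r=T[:3,:3]@np.linalg.solve(K,[u,v,1]);o=T[:3,3]
    return o+r*(z-o[2])/r[2]
def st():
    s=arm.get_state();M=R.from_rotvec(s["ee_rot"]).as_matrix()
    return s,M
def save(n,im): cv2.imwrite("pics/"+n+".png",im[...,::-1])
E
python3 - <<'E'
from h import *
s,M=st();print(s);print(M.round(3))
for n in("top","side"):
    im,d,p=cloud(n);save(n+"0",im);np.savez(n+"0.npz",im=im,d=d,p=p)
    c=arm.calibration(n);print(n,np.array(c["K"]).round(1).tolist(),np.array(c["pose"]).round(3).tolist())
a=cv2.imread("pics/top0.png");b=cv2.imread("pics/side0.png")
cv2.imwrite("pics/both.png",np.vstack([a,b])[:, :])
E
```

```text
{'t': 0.0, 'q': array([-1.18957349e+00,  3.00481494e-01,  1.52160340e+00, -3.69708074e-06,
        1.32072767e+00, -6.66334608e-02]), 'dq': array([ 0.00039323, -0.00029911, -0.00040961,  0.00186823, -0.00034203,
       -0.00020792]), 'joint_torque': array([ 4.79592472e-04, -5.43499839e+01, -3.61797917e+01, -4.04447633e-05,
        3.95795127e-03, -8.08281561e-05]), 'eef_pos': array([ 0.23806609, -0.49556065,  0.25270616]), 'ee_rot': array([ 0.87401456,  1.38941373, -0.87284338]), 'ft_force': array([ 0.29452401,  0.52139676, -0.28068949]), 'ft_torque': array([0.00832131, 0.0657758 , 0.00023091]), 'opening': 0.08568266772028632}
[[-0.     0.901  0.433]
 [ 0.001  0.433 -0.901]
 [-1.     0.    -0.001]]
top [[367.1, 0.0, 253.6], [0.0, 367.1, 199.1], [0.0, 0.0, 1.0]] [[0.021, -0.995, 0.101, 0.492], [-0.999, -0.025, -0.031, -0.003], [0.033, -0.1, -0.994, 1.0], [0.0, 0.0, 0.0, 1.0]]
side [[348.8, 0.0, 257.5], [0.0, 348.8, 189.2], [0.0, 0.0, 1.0]] [[0.941, -0.197, 0.274, 0.4], [-0.337, -0.595, 0.729, -0.556], [0.02, -0.779, -0.627, 0.544], [0.0, 0.0, 0.0, 1.0]]
```

View pics/top0.png

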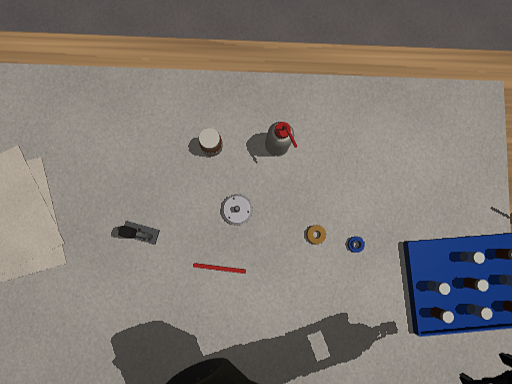

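View pics/side0.png

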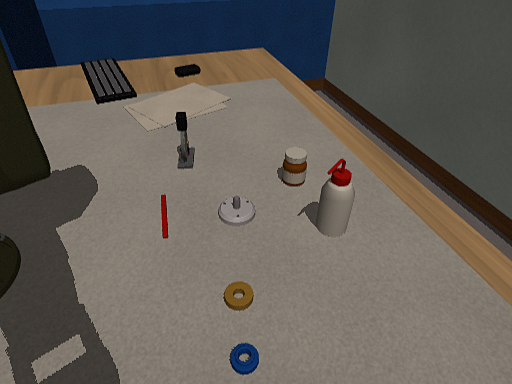

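The top view shows the spacer at (316,234), the crown at (356,244), the stand at (236,209) and the gauge at (136,232). The jar is at (209,142), the bottle at (281,138) and the pen at (219,267). In the side view the gauge is nearly edge-on at (185,140).

```bash
cat >> h.py <<'E'
def blob(p,m,lo=20):
    q=p[m]; return len(q), np.median(q,0).round(4)
def ring(p,sel,zlo,zhi):
    m=sel&(p[...,2]>zlo)&(p[...,2]<zhi); q=p[m]
    h=cv2.convexHull((q[:,:2]*1e4).astype(np.int32)).astype(np.float32)
    (c,r)=cv2.minEnclosingCircle(h); return len(q),(np.array(c)/1e4).round(4),round(r/1e4,4),np.median(q[:,2]).round(4)
E
python3 - <<'E'
from h import *
for n in("top","side"):
    z=np.load(n+"0.npz");im,p=z["im"],z["p"];hsv=cv2.cvtColor(im,cv2.COLOR_RGB2HSV)
    H,S,V=[hsv[...,i].astype(int) for i in range(3)]
    v,u=np.mgrid[:384,:512]
    box=lambda u0,u1,v0,v1:(u>u0)&(u<u1)&(v>v0)&(v<v1)
    B={"top":dict(sp=(300,332,220,250),cr=(345,370,234,256),stand=(215,258,190,230),ga=(105,165,215,250)),
       "side":dict(sp=(215,260,275,315),cr=(220,268,335,380),stand=(210,262,192,228),ga=(170,200,108,172))}[n]
    bs=box(*B["sp"]);bc=box(*B["cr"]);bst=box(*B["stand"]);bg=box(*B["ga"])
    print(n,"bench z",np.median(p[box(280,300,250,300),2]))
    print("sp",ring(p,bs&(S>100),.012,.02)); print("cr",ring(p,bc&(S>120),.016,.026),ring(p,bc&(S>120),.010,.03))
    print("st",ring(p,bst,.014,.026),"post",ring(p,bst,.035,.06))
    # colour mask + ray
    for k,b,zz in(("sp",bs,.016),("cr",bc,.014)):
        m=(b&(S>110)).astype(np.uint8); c,_=cv2.findContours(m,0,1); c=max(c,key=cv2.contourArea); e=cv2.fitEllipse(c); print(k,e,ray(n,*e[0],zz).round(4),ray(n,*e[0],zz/2).round(4))
    for a,bb in((.1,.15),(.02,.09),(.004,.016)):
        m=bg&(p[...,2]>a)&(p[...,2]<bb);q=p[m]
        if len(q)>5:
            r=cv2.minAreaRect((q[:,:2]*1e4).astype(np.int32)); bp=cv2.boxPoints(r)/1e4
            print("ga",a,len(q),np.array(r[0]).round(1)/1e4,np.array(r[1])/1e4,r[2],q.mean(0).round(4),q[:,2].max(),bp.round(3).tolist())
    big=cv2.resize(im[100:180,150:230] if n=="side" else im[205:255,95:175],None,fx=6,fy=6,interpolation=2);save("g_"+n,big)
a=cv2.imread("pics/g_top.png");b=cv2.imread("pics/g_side.png");cv2.imwrite("pics/g.png",np.vstack([a[:300],b[:300]]))
E
```

```text
top bench z 0.0008389255816059205
sp (234, array([ 0.5017, -0.2032]), 0.0255, np.float64(0.016))
cr (60, array([ 0.477 , -0.3115]), 0.0206, np.float64(0.0193)) (142, array([ 0.4768, -0.3121]), 0.0211, np.float64(0.0149))
st (673, array([0.5637, 0.0116]), 0.0414, np.float64(0.0201)) post (30, array([0.5631, 0.011 ]), 0.0076, np.float64(0.0474))
sp ((316.0730895996094, 234.05149841308594), (17.936216354370117, 18.355058670043945), 116.16827392578125) [ 0.5017 -0.2035  0.016 ] [ 0.5018 -0.2052  0.008 ]
cr ((355.9936218261719, 244.0222625732422), (14.825979232788086, 15.000734329223633), 150.89405822753906) [ 0.4774 -0.3122  0.014 ] [ 0.4773 -0.3143  0.007 ]
ga 0.1 190 [0.49537 0.26611] [0.03005995 0.0255757 ] 76.10880279541016 [0.4955 0.2627 0.1331] 0.14212416072040146 [[0.4790000021457672, 0.2549999952316284], [0.5040000081062317, 0.24799999594688416], [0.5109999775886536, 0.27799999713897705], [0.4869999885559082, 0.2840000092983246]]
ga 0.02 94 [0.49581 0.26394] [0.08219363 0.01888331] 67.64999389648438 [0.4913 0.2451 0.0631] 0.08988092275818305 [[0.47099998593330383, 0.2300000041723
[... 1225 characters left out ...]
0.5040000081062317, 0.24500000476837158], [0.5099999904632568, 0.2759999930858612], [0.48399999737739563, 0.2809999883174896]]
ga 0.02 196 [0.49615 0.26354] [0.08548074 0.01911321] 66.65325927734375 [0.4913 0.2445 0.0541] 0.08916133838810736 [[0.4699999988079071, 0.2280000001192093], [0.4880000054836273, 0.22100000083446503], [0.5220000147819519, 0.29899999499320984], [0.5040000081062317, 0.3070000112056732]]
ga 0.004 192 [0.51026 0.39283] [0.35237605 0.05862327] 79.34520721435547 [0.4967 0.2567 0.0078] 0.015363232195402587 [[0.4490000009536743, 0.22499999403953552], [0.5059999823570251, 0.21400000154972076], [0.5720000267028809, 0.5609999895095825], [0.5139999985694885, 0.5709999799728394]]
```

View pics/g.png

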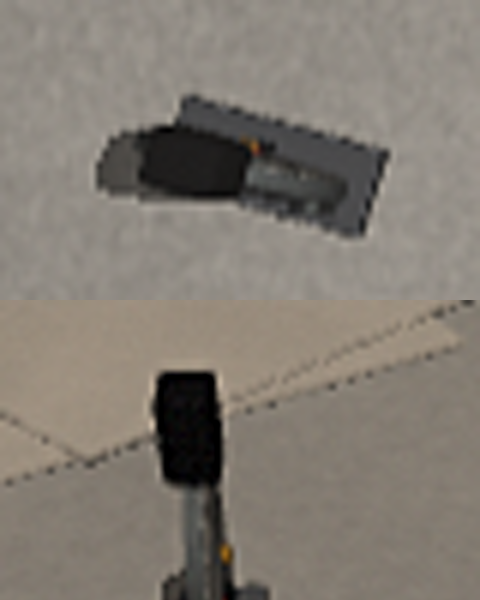

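The orange dot on the dial's +x side shows the dial faces world +x. The wrist can't tilt, so I plan to grip the gauge across its 24 mm and let it pivot about its x axis between the pads. Now I move to the spacer.

Request:
drive_tool:
  steps:
    - {"jaw": 1, "xyz": [130, 363, -148], "yaw": 0}
    - {"jaw": 1, "xyz": [130, 363, -148], "yaw": 0}
    - {"jaw": 1, "xyz": [130, 363, -148], "yaw": 0}
    - {"jaw": 1, "xyz": [130, 363, -148], "yaw": 0}
    - {"jaw": 1, "xyz": [130, 363, -148], "yaw": 0}
    - {"jaw": 1, "xyz": [130, 363, -148], "yaw": 0}
    - {"jaw": 1, "xyz": [130, 363, -148], "yaw": 0}
    - {"jaw": 1, "xyz": [130, 363, -148], "yaw": 0}
    - {"jaw": 1, "xyz": [130, 363, -148], "yaw": 0}
    - {"jaw": 1, "xyz": [130, 363, -148], "yaw": 0}
  grip_force: 40

```text
t: 1.1
eef_pos: [0.5017, -0.2038, 0.1223]
ee_rot: [0.871, 1.391, -0.872]
ft_force: [-0.8, 0.2, 0.2]
opening: 0.0856
```

```bash
cat >> h.py <<'E'
def to(x,y,z):
    s,M=st();print("t",round(s["t"],2),"pos",s["eef_pos"].round(4),"open",round(s["opening"],4),"F",s["ft_force"].round(2),"jawdeg",np.degrees(np.arctan2(M[1,2],M[0,2])).round(1),"q6",s["q"][5].round(2))
    print("shift mm",(M.T@(np.array([x,y,z])-s["eef_pos"])*1000).round(1))
E
python3 -c "
from h import *
to(.5014,-.2045,.024)"
```

```text
t 1.1 pos [ 0.5017 -0.2038  0.1223] open 0.0856 F [-0.79  0.15  0.2 ] jawdeg -64.2 q6 0.67
shift mm [98.3 -0.4  0.7]
```

Request:
drive_tool:
  steps:
    - {"jaw": 1, "xyz": [45, 0, 0], "yaw": 0}
    - {"jaw": 1, "xyz": [80, 0, 0], "yaw": 0}
    - {"jaw": 1, "xyz": [98, 0, 0], "yaw": 0}
    - {"jaw": 1, "xyz": [98, 0, 0], "yaw": 0}
    - {"jaw": 0.3, "xyz": [98, 0, 0], "yaw": 0}
    - {"jaw": 0.3, "xyz": [98, 0, 0], "yaw": 0}
    - {"jaw": 0.3, "xyz": [98, 0, 0], "yaw": 0}
    - {"jaw": 0.3, "xyz": [98, 0, 0], "yaw": 0}
    - {"jaw": 0.3, "xyz": [98, 0, 0], "yaw": 0}
    - {"jaw": 0.3, "xyz": [98, 0, 0], "yaw": 0}

```text
t: 2.1
eef_pos: [0.5019, -0.2059, 0.0274]
ee_rot: [0.873, 1.386, -0.873]
ft_force: [-5.7, -0.8, 12.7]
opening: 0.0502
```

Request:
drive_tool:
  steps:
    - {"jaw": 0.3, "xyz": [-40, 0, 0], "yaw": 0}
    - {"jaw": 0.3, "xyz": [-80, 0, 0], "yaw": 0}
    - {"jaw": 0.3, "xyz": [-80, 0, 0], "yaw": 0}

```text
t: 2.4
eef_pos: [0.5034, -0.2063, 0.1113]
ee_rot: [0.873, 1.379, -0.871]
ft_force: [1.0, -0.8, -1.1]
opening: 0.0499
```

```bash
python3 -c "
from h import *
to(.5627,.0093,.10)"
```

```text
t 2.4 pos [ 0.5034 -0.2063  0.1113] open 0.0499 F [ 1.04 -0.8  -1.15] jawdeg -64.3 q6 0.67
shift mm [  10.8  146.8 -168.8]
```

Request:
drive_tool:
  steps:
    - {"jaw": 0.3, "xyz": [0, 30, -34], "yaw": 0}
    - {"jaw": 0.3, "xyz": [0, 60, -67], "yaw": 0}
    - {"jaw": 0.3, "xyz": [0, 90, -101], "yaw": 0}
    - {"jaw": 0.3, "xyz": [0, 120, -135], "yaw": 0}
    - {"jaw": 0.3, "xyz": [0, 140, -157], "yaw": 0}
    - {"jaw": 0.3, "xyz": [0, 148, -166], "yaw": 0}
    - {"jaw": 0.3, "xyz": [0, 148, -166], "yaw": 0}
    - {"jaw": 0.3, "xyz": [0, 148, -166], "yaw": 0}

```text
t: 3.2
eef_pos: [0.5625, 0.0076, 0.1052]
ee_rot: [0.873, 1.388, -0.874]
ft_force: [-0.3, -0.1, -1.6]
opening: 0.05
```

```bash
python3 - <<'E'
from h import *
to(.5627,.0093,.10)
out=[]
for n in("top","side"):
    im,d,p=cloud(n)
    hsv=cv2.cvtColor(im,cv2.COLOR_RGB2HSV).astype(int);H,S,V=hsv[...,0],hsv[...,1],hsv[...,2]
    m=(H>12)&(H<30)&(S>110)&(V>60)&(abs(p[...,0]-.563)<.05)&(abs(p[...,1]-.009)<.05)&(p[...,2]>.05)&(p[...,2]<.13)
    q=p[m];print(n,len(q),q.mean(0).round(4),q.min(0).round(4),q.max(0).round(4))
    print(ring(p,m,.05,.13))
    c=(236,209) if n=="top" else (237,205)
    out.append(cv2.resize(im[c[1]-50:c[1]+50,c[0]-50:c[0]+50],(400,400),interpolation=2))
save("sp1",np.hstack(out))
E
```

```text
t 3.2 pos [0.5625 0.0076 0.1052] open 0.05 F [-0.29 -0.14 -1.64] jawdeg -64.4 q6 1.07
shift mm [ 5.2  0.9 -1.5]<stdin>:8: RuntimeWarning: Mean of empty slice.
  ret = um.true_divide(
Traceback (most recent call last):
ValueError: zero-size array to reduction operation minimum which has no identity
```

```bash
python3 - <<'E'
from h import *
im,d,p=cloud("side")
hsv=cv2.cvtColor(im,cv2.COLOR_RGB2HSV).astype(int);H,S,V=hsv[...,0],hsv[...,1],hsv[...,2]
m=(H>12)&(H<30)&(S>110)&(V>50)&(abs(p[...,0]-.563)<.05)&(abs(p[...,1]-.009)<.05)&(p[...,2]>.05)&(p[...,2]<.13)
q=p[m];print(len(q))
if len(q): print(q.mean(0).round(4),q.min(0).round(4),q.max(0).round(4),ring(p,m,.05,.13))
save("sp1",cv2.resize(im[130:230,187:287],(500,500),interpolation=2))
E
```

```text
275
[0.5543 0.0026 0.0885] [ 0.5364 -0.0235  0.0771] [0.5767 0.0297 0.0935] (275, array([0.5579, 0.0028]), 0.0276, np.float64(0.0908))
```

View pics/sp1.png

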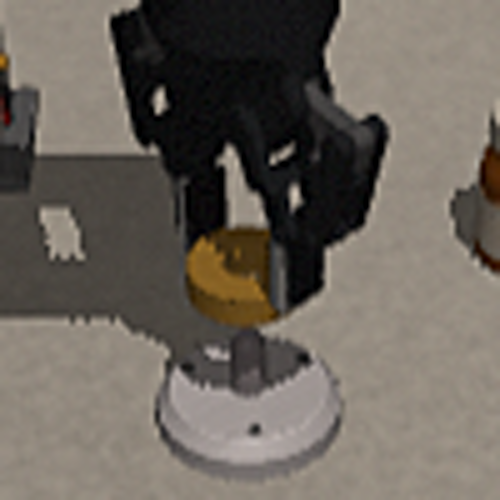

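```bash
python3 - <<'E'
from h import *
s,M=st()
im,d,p=cloud("side")
hsv=cv2.cvtColor(im,cv2.COLOR_RGB2HSV).astype(int);H,S,V=hsv[...,0],hsv[...,1],hsv[...,2]
m=(H>12)&(H<30)&(S>110)&(V>50)&(abs(p[...,0]-.563)<.05)&(abs(p[...,1]-.009)<.05)&(p[...,2]>.05)&(p[...,2]<.13)
q=p[m];top=q[q[:,2]>.0885]
w=(q-s["eef_pos"])@M*1000   # tool coords
print("tool y range",np.percentile(w[:,1],[0,2,5,50,95,98,100]).round(1),"z",np.percentile(w[:,2],[0,2,50,98,100]).round(1),"x",np.percentile(w[:,0],[1,5,30,50,95]).round(1))
# circle fit with R=26 on the outer wall (points on side wall: z lower than top face by >3mm)
from scipy.optimize import least_squares
wall=q[q[:,2]<np.percentile(q[:,2],70)-.004]
r=least_squares(lambda c:np.hypot(wall[:,0]-c[0],wall[:,1]-c[1])-.026,[.5625,.0076],loss="soft_l1",f_scale=.001);print(len(wall),"wall centre",r.x.round(4),np.abs(r.fun).mean())
# same method for stand foot wall & post
b=np.load("side0.npz")["p"]
n=(abs(b[...,0]-.563)<.03)&(abs(b[...,1]-.009)<.03)&(b[...,2]>.026)&(b[...,2]<.042)
wl=b[n];r=least_squares(lambda c:np.hypot(wl[:,0]-c[0],wl[:,1]-c[1])-.008,[.5625,.009],loss="soft_l1",f_scale=.001);print(len(wl),"post centre",r.x.round(4),np.abs(r.fun).mean())
E
```

```text
tool y range [-27.3 -26.  -25.4 -12.2  12.   15.8  20.6] z [-25.5 -22.8  -2.   23.9  28.1] x [11.8 12.4 13.6 14.4 25.7]
89 wall centre [0.5637 0.0056] 0.005166720751286806
38 post centre [0.5633 0.0109] 0.0005729436224139714
```

Request:
drive_tool:
  steps:
    - {"jaw": 0.3, "xyz": [0, 2, -2], "yaw": 0}
    - {"jaw": 0.3, "xyz": [15, 2, -2], "yaw": 0}
    - {"jaw": 0.3, "xyz": [28, 2, -2], "yaw": 0}
    - {"jaw": 0.3, "xyz": [36, 2, -2], "yaw": 0}
    - {"jaw": 0.3, "xyz": [42, 2, -2], "yaw": 0}
    - {"jaw": 0.3, "xyz": [42, 2, -2], "yaw": 0}
    - {"jaw": 0.3, "xyz": [42, 2, -2], "yaw": 0}

```text
t: 4.05
eef_pos: [0.5638, 0.0112, 0.0634]
ee_rot: [0.873, 1.388, -0.873]
ft_force: [-0.2, 0.4, -1.7]
opening: 0.05
```

Request:
drive_tool:
  steps:
    - {"jaw": 0.3, "xyz": [6, 0, 0], "yaw": 0}
    - {"jaw": 0.3, "xyz": [11, 0, 0], "yaw": 0}
    - {"jaw": 0.3, "xyz": [15, 0, 0], "yaw": 0}
    - {"jaw": 0.3, "xyz": [17, 0, 0], "yaw": 0}
    - {"jaw": 0.3, "xyz": [17, 0, 0], "yaw": 0}

```text
t: 4.55
eef_pos: [0.5637, 0.0112, 0.0474]
ee_rot: [0.873, 1.389, -0.873]
ft_force: [-9.8, 0.4, 17.2]
opening: 0.0493
```

Request:
drive_tool:
  steps:
    - {"jaw": 0.75, "xyz": [0, 0, 0], "yaw": 0}
    - {"jaw": 0.75, "xyz": [0, 0, 0], "yaw": 0}
    - {"jaw": 0.85, "xyz": [0, 0, 0], "yaw": 0}
    - {"jaw": 1, "xyz": [-20, 0, 0], "yaw": 0}
    - {"jaw": 1, "xyz": [-60, 0, 0], "yaw": 0}
    - {"jaw": 1, "xyz": [-80, 0, 0], "yaw": 0}
    - {"jaw": 1, "xyz": [-80, 0, 0], "yaw": 0}
    - {"jaw": 1, "xyz": [-80, 0, 0], "yaw": 0}

```text
t: 5.35
eef_pos: [0.5636, 0.0112, 0.1259]
ee_rot: [0.873, 1.388, -0.873]
ft_force: [0.2, -0.4, -1.4]
opening: 0.0853
```

```bash
python3 - <<'E'
from h import *
to(.4775,-.314,.115)
im,d,p=cloud("side")
hsv=cv2.cvtColor(im,cv2.COLOR_RGB2HSV).astype(int);H,S,V=hsv[...,0],hsv[...,1],hsv[...,2]
m=(H>12)&(H<30)&(S>110)&(V>50)&(abs(p[...,0]-.563)<.05)&(abs(p[...,1]-.009)<.05)&(p[...,2]>.015)
q=p[m];print(len(q),q.max(0),ring(p,m,.031,.045))
t=q[q[:,2]>.033]; A=np.c_[t[:,:2],np.ones(len(t))];print("plane",np.linalg.lstsq(A,t[:,2],rcond=None)[0],np.median(t[:,2]))
E
```

```text
t 5.35 pos [0.5636 0.0112 0.1259] open 0.0853 F [ 0.17 -0.36 -1.42] jawdeg -64.3 q6 1.08
shift mm [  10.9 -218.4  255.9]
451 [0.60020943 0.05877261 0.4139807 ] (225, array([0.563 , 0.0098]), 0.0262, np.float64(0.034))
plane [-3.22542085  1.94325996  1.96942348] 0.03527335433603096
```

Request:
drive_tool:
  steps:
    - {"jaw": 1, "xyz": [0, -219, 255], "yaw": 0}
    - {"jaw": 1, "xyz": [0, -219, 255], "yaw": 0}
    - {"jaw": 1, "xyz": [0, -219, 255], "yaw": 0}
    - {"jaw": 1, "xyz": [0, -219, 255], "yaw": 0}
    - {"jaw": 1, "xyz": [0, -219, 255], "yaw": 0}
    - {"jaw": 1, "xyz": [0, -219, 255], "yaw": 0}
    - {"jaw": 1, "xyz": [0, -219, 255], "yaw": 0}
    - {"jaw": 1, "xyz": [40, -219, 255], "yaw": 0}
    - {"jaw": 1, "xyz": [60, -219, 255], "yaw": 0}
    - {"jaw": 1, "xyz": [60, -219, 255], "yaw": 0}

```text
t: 6.4
eef_pos: [0.4749, -0.3125, 0.0622]
ee_rot: [0.875, 1.396, -0.874]
ft_force: [0.4, 0.4, -0.4]
opening: 0.0852
```

```bash
python3 - <<'E'
from h import *
to(.4768,-.3133,.031)
E
```

```text
t 6.4 pos [ 0.4749 -0.3125  0.0622] open 0.0852 F [ 0.44  0.43 -0.41] jawdeg -64.4 q6 0.48
shift mm [31.2  1.5  1.8]
```

Request:
drive_tool:
  steps:
    - {"jaw": 1, "xyz": [15, 0, 0], "yaw": 0}
    - {"jaw": 1, "xyz": [34, 0, 0], "yaw": 0}
    - {"jaw": 1, "xyz": [34, 0, 0], "yaw": 0}
    - {"jaw": 0.25, "xyz": [34, 0, 0], "yaw": 0}
    - {"jaw": 0.25, "xyz": [34, 0, 0], "yaw": 0}
    - {"jaw": 0.25, "xyz": [34, 0, 0], "yaw": 0}
    - {"jaw": 0.25, "xyz": [34, 0, 0], "yaw": 0}
    - {"jaw": 0.25, "xyz": [34, 0, 0], "yaw": 0}
    - {"jaw": 0.25, "xyz": [34, 0, 0], "yaw": 0}

```text
t: 7.3
eef_pos: [0.4772, -0.3137, 0.0337]
ee_rot: [0.873, 1.387, -0.873]
ft_force: [-2.6, 1.6, 8.8]
opening: 0.0395
```

Request:
drive_tool:
  steps:
    - {"jaw": 0.25, "xyz": [-40, 0, 0], "yaw": 0}
    - {"jaw": 0.25, "xyz": [-85, 0, 0], "yaw": 0}
    - {"jaw": 0.25, "xyz": [-105, 0, 0], "yaw": 0}
    - {"jaw": 0.25, "xyz": [-105, 0, 0], "yaw": 0}
    - {"jaw": 0.25, "xyz": [-105, 0, 0], "yaw": 0}

```text
t: 7.8
eef_pos: [0.4767, -0.3134, 0.1374]
ee_rot: [0.873, 1.388, -0.873]
ft_force: [0.8, -0.3, -0.3]
opening: 0.0214
```

```bash
python3 - <<'E'
from h import *
to(.5637,.0112,.125)
s,M=st()
im,d,p=cloud("side")
hsv=cv2.cvtColor(im,cv2.COLOR_RGB2HSV).astype(int);H,S,V=hsv[...,0],hsv[...,1],hsv[...,2]
m=(H>100)&(H<130)&(S>120)&(np.linalg.norm(p-s["eef_pos"],axis=-1)<.07)
w=(p[m]-s["eef_pos"])@M*1000
print(len(w),"y",np.percentile(w[:,1],[0,2,98,100]).round(1),"z",np.percentile(w[:,2],[0,2,98,100]).round(1),"x",np.percentile(w[:,0],[1,50,99]).round(1))
E
```

```text
t 7.8 pos [ 0.4767 -0.3134  0.1374] open 0.0214 F [ 0.83 -0.27 -0.26] jawdeg -64.3 q6 0.48
shift mm [  12.3  219.  -255. ]
12 y [-11.4 -11.4  12.   12.1] z [-48.8 -48.   48.9  49.4] x [-41.9 -22.8  13. ]
```

```bash
python3 - <<'E'
from h import *
im,d,p=cloud("side")
hsv=cv2.cvtColor(im,cv2.COLOR_RGB2HSV).astype(int);H,S,V=hsv[...,0],hsv[...,1],hsv[...,2]
m=(H>100)&(H<130)&(S>120)&(abs(p[...,0]-.477)<.08)&(abs(p[...,1]+.314)<.08)&(p[...,2]<.1)
q=p[m];print(len(q),q.min(0).round(3),q.max(0).round(3),ring(p,m,.01,.04),ring(p,m,.0165,.04))
save("cr1",cv2.resize(im[234:384,160:360],(800,600),interpolation=2))
E
```

```text
656 [ 0.416 -0.33  -0.002] [ 0.46  -0.28   0.025] (627, array([ 0.4378, -0.3082]), 0.0221, np.float64(0.0195)) (545, array([ 0.4372, -0.3082]), 0.0219, np.float64(0.02))
```

View pics/cr1.png

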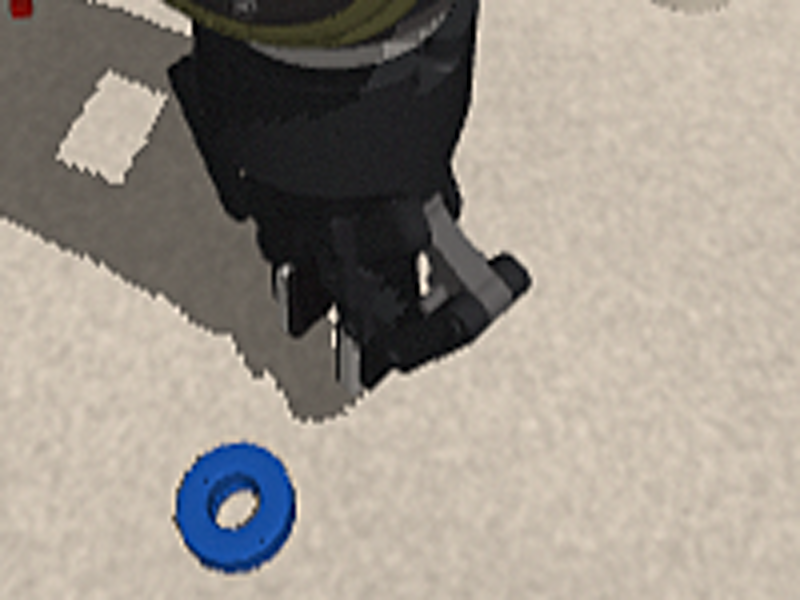

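The picture shows a plain 44 mm blue face up at (235,505) in the crop, so the collar has flipped. The fingertips sat at its 14 mm shoulder and squeezed it out. I'll regrip it gently, pivot it between the pads against the post and the bench, and turn it back.

Request:
drive_tool:
  steps:
    - {"jaw": 1, "xyz": [0, -33, -21], "yaw": -64}
    - {"jaw": 1, "xyz": [0, -33, -21], "yaw": -64}
    - {"jaw": 1, "xyz": [0, -33, -21], "yaw": -64}
    - {"jaw": 1, "xyz": [0, -33, -21], "yaw": -64}
    - {"jaw": 1, "xyz": [0, -33, -21], "yaw": -64}
    - {"jaw": 1, "xyz": [0, -33, -21], "yaw": -64}
    - {"jaw": 1, "xyz": [0, -33, -21], "yaw": -64}
    - {"jaw": 1, "xyz": [0, -33, -21], "yaw": -64}
    - {"jaw": 1, "xyz": [50, -33, -21], "yaw": -64}
    - {"jaw": 1, "xyz": [70, -33, -21], "yaw": -64}
  grip_force: 20

```text
t: 8.9
eef_pos: [0.4364, -0.3076, 0.0632]
ee_rot: [0.007, 1.575, -0.002]
ft_force: [1.0, 0.6, 0.2]
opening: 0.0857
```

```bash
python3 - <<'E'
from h import *
to(.438,-.3082,.027)
E
```

```text
t 8.9 pos [ 0.4364 -0.3076  0.0632] open 0.0857 F [1.04 0.6  0.22] jawdeg -0.3 q6 -0.68
shift mm [36.2 -0.7  1.7]
```

Request:
drive_tool:
  steps:
    - {"jaw": 1, "xyz": [20, 0, 1], "yaw": 0}
    - {"jaw": 1, "xyz": [38, 0, 1], "yaw": 0}
    - {"jaw": 1, "xyz": [38, 0, 1], "yaw": 0}
    - {"jaw": 0.25, "xyz": [38, 0, 1], "yaw": 0}
    - {"jaw": 0.25, "xyz": [38, 0, 1], "yaw": 0}
    - {"jaw": 0.25, "xyz": [38, 0, 1], "yaw": 0}
    - {"jaw": 0.25, "xyz": [38, 0, 1], "yaw": 0}
    - {"jaw": 0.25, "xyz": [38, 0, 1], "yaw": 0}
    - {"jaw": 0.25, "xyz": [38, 0, 1], "yaw": 0}

```text
t: 9.8
eef_pos: [0.4392, -0.3091, 0.0302]
ee_rot: [0.004, 1.57, -0.005]
ft_force: [-1.4, 0.6, 7.8]
opening: 0.0421
```

Request:
drive_tool:
  steps:
    - {"jaw": 0.25, "xyz": [-40, 0, 0], "yaw": 0}
    - {"jaw": 0.25, "xyz": [-75, 0, 0], "yaw": 0}
    - {"jaw": 0.25, "xyz": [-90, 0, 0], "yaw": 0}
    - {"jaw": 0.25, "xyz": [-90, 0, 0], "yaw": 0}
    - {"jaw": 0.25, "xyz": [-90, 0, 0], "yaw": 0}

```text
t: 10.3
eef_pos: [0.4387, -0.3087, 0.1187]
ee_rot: [0.005, 1.571, -0.005]
ft_force: [-0.5, -0.5, -1.5]
opening: 0.0422
```

```bash
cat >> h.py <<'E'
def crown():
    s,M=st(); im,d,p=cloud("side")
    hsv=cv2.cvtColor(im,cv2.COLOR_RGB2HSV).astype(int);H,S=hsv[...,0],hsv[...,1]
    m=(H>100)&(H<130)&(S>120)&(np.linalg.norm(p-s["eef_pos"],axis=-1)<.07)
    w=(p[m]-s["eef_pos"])@M*1000
    print(len(w),"tool x/y/z pct 1,50,99",np.percentile(w,[1,50,99],axis=0).T.round(1).tolist())
    # surface normals by pixel differences, histogram by elevation in the world y-z plane
    dx=p[1:-1,2:]-p[1:-1,:-2];dy=p[2:,1:-1]-p[:-2,1:-1];n=np.cross(dy,dx);n/=np.linalg.norm(n,axis=-1,keepdims=True)+1e-12
    mm=cv2.erode(m.astype(np.uint8),np.ones((3,3)))[1:-1,1:-1]>0; n=n[mm]; n=n*np.sign(n[:,2:]+1e-9)
    print("normals median",np.median(n,0).round(2) if len(n) else None,len(n),"elev from z in yz",np.percentile(np.degrees(np.arctan2(n[:,1],n[:,2])),[10,30,50,70,90]).round(0) if len(n) else None)
    return im,m
E
python3 - <<'E'
from h import *
to(.563,-.007,.09)
im,m=crown()
E
```

```text
t 10.3 pos [ 0.4387 -0.3087  0.1187] open 0.0422 F [-0.47 -0.5  -1.48] jawdeg -0.3 q6 -0.68
shift mm [ 28.8 302.4 122.5]
819 tool x/y/z pct 1,50,99 [[-27.1, 12.2, 27.2], [-20.6, -2.5, 20.1], [-19.6, 0.1, 21.4]]
normals median [ 0.02 -0.07  0.82] 618 elev from z in yz [-74. -30.  -6.  11.  32.]
```

Request:
drive_tool:
  steps:
    - {"jaw": 0.25, "xyz": [0, 302, 125], "yaw": 0}
    - {"jaw": 0.25, "xyz": [0, 302, 125], "yaw": 0}
    - {"jaw": 0.25, "xyz": [0, 302, 125], "yaw": 0}
    - {"jaw": 0.25, "xyz": [0, 302, 125], "yaw": 0}
    - {"jaw": 0.25, "xyz": [0, 302, 125], "yaw": 0}
    - {"jaw": 0.25, "xyz": [0, 302, 125], "yaw": 0}
    - {"jaw": 0.25, "xyz": [0, 302, 125], "yaw": 0}
    - {"jaw": 0.25, "xyz": [0, 302, 125], "yaw": 0}
    - {"jaw": 0.25, "xyz": [25, 302, 125], "yaw": 0}
    - {"jaw": 0.25, "xyz": [35, 302, 125], "yaw": 0}

```text
t: 11.35
eef_pos: [0.5643, -0.0079, 0.0814]
ee_rot: [0.005, 1.575, -0.005]
ft_force: [-0.5, 0.1, -1.4]
opening: 0.0421
```

Request:
drive_tool:
  steps:
    - {"jaw": 0.25, "xyz": [4, 0, 0], "yaw": 0}
    - {"jaw": 0.25, "xyz": [8, 0, 0], "yaw": 0}
    - {"jaw": 0.25, "xyz": [12, 0, 0], "yaw": 0}
    - {"jaw": 0.25, "xyz": [15, 0, 0], "yaw": 0}
    - {"jaw": 0.25, "xyz": [15, 0, 0], "yaw": 0}

```text
t: 11.85
eef_pos: [0.5657, -0.0092, 0.0701]
ee_rot: [0.005, 1.571, -0.006]
ft_force: [-5.4, -6.5, 10.1]
opening: 0.0424
```

```bash
python3 - <<'E'
from h import *
to(.563,-.007,.06)
im,m=crown()
E
```

```text
t 11.85 pos [ 0.5657 -0.0092  0.0701] open 0.0424 F [-5.43 -6.49 10.07] jawdeg -0.4 q6 -0.07
shift mm [10.1  2.1 -2.7]
303 tool x/y/z pct 1,50,99 [[-55.0, 10.2, 24.2], [-22.8, -6.6, 16.0], [-19.4, 1.9, 44.9]]
normals median [-0.03 -0.28  0.83] 168 elev from z in yz [-58. -33. -17.  -6.  68.]
```

Request:
drive_tool:
  steps:
    - {"jaw": 0.25, "xyz": [3, 0, 0], "yaw": 0}
    - {"jaw": 0.25, "xyz": [6, 0, 0], "yaw": 0}
    - {"jaw": 0.25, "xyz": [9, 1, 0], "yaw": 0}
    - {"jaw": 0.25, "xyz": [11, 2, 0], "yaw": 0}
    - {"jaw": 0.25, "xyz": [11, 3, 0], "yaw": 0}

```text
t: 12.4
eef_pos: [0.5676, -0.0084, 0.0615]
ee_rot: [0.002, 1.565, -0.009]
ft_force: [-3.4, -30.4, 25.2]
opening: 0.0421
```

```bash
python3 - <<'E'
from h import *
to(.563,-.007,.06)
im,m=crown()
save("cr2",cv2.resize(im[140:240,187:287],(500,500),interpolation=2))
E
```

```text
t 12.4 pos [ 0.5676 -0.0084  0.0615] open 0.0421 F [ -3.4  -30.39  25.23] jawdeg -0.4 q6 -0.07
shift mm [ 1.5  1.3 -4.6]
289 tool x/y/z pct 1,50,99 [[-54.7, 6.7, 19.9], [-24.0, -7.0, 10.4], [-28.2, 2.2, 34.1]]
normals median [-0.05 -0.48  0.75] 164 elev from z in yz [-61. -44. -33. -22.  -0.]
```

View pics/cr2.png

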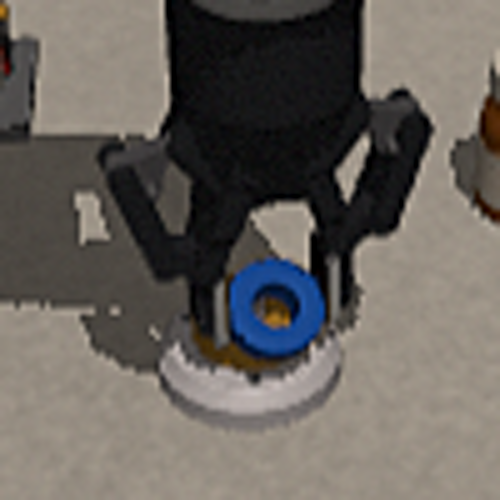

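The ring is tilting as planned, about 45° with the low edge at (270,350). The spacer blocks further turning here. Next I'll sweep its low edge against the side of the post from the +y side.

Request:
drive_tool:
  steps:
    - {"jaw": 0.25, "xyz": [-25, -3, 0], "yaw": 0}
    - {"jaw": 0.25, "xyz": [-50, -3, 0], "yaw": 0}
    - {"jaw": 0.25, "xyz": [-50, 25, 0], "yaw": 0}
    - {"jaw": 0.25, "xyz": [-50, 50, 0], "yaw": 0}
    - {"jaw": 0.25, "xyz": [-50, 50, 0], "yaw": 0}
    - {"jaw": 0.25, "xyz": [-50, 50, 0], "yaw": 0}

```text
t: 13.05
eef_pos: [0.5659, 0.045, 0.1082]
ee_rot: [0.004, 1.571, -0.005]
ft_force: [0.1, -0.2, -1.0]
opening: 0.0421
```

```bash
python3 - <<'E'
from h import *
to(.5637,.043,.079)
im,m=crown()
E
```

```text
t 13.05 pos [0.5659 0.045  0.1082] open 0.0421 F [ 0.08 -0.25 -1.02] jawdeg -0.3 q6 0.02
shift mm [29.2 -2.1 -2.2]
287 tool x/y/z pct 1,50,99 [[-54.3, 6.5, 20.5], [-24.3, -7.7, 10.0], [-29.8, 1.9, 44.3]]
normals median [ 0.05 -0.46  0.72] 157 elev from z in yz [-66. -42. -30. -21.   9.]
```

Request:
drive_tool:
  steps:
    - {"jaw": 0.25, "xyz": [20, 0, -2], "yaw": 0}
    - {"jaw": 0.25, "xyz": [37, 0, -2], "yaw": 0}
    - {"jaw": 0.25, "xyz": [37, 0, -2], "yaw": 0}
    - {"jaw": 0.25, "xyz": [37, -5, -2], "yaw": 0}
    - {"jaw": 0.25, "xyz": [37, -10, -2], "yaw": 0}
    - {"jaw": 0.25, "xyz": [37, -14, -2], "yaw": 0}
    - {"jaw": 0.25, "xyz": [36, -18, -2], "yaw": 0}
    - {"jaw": 0.25, "xyz": [36, -18, -2], "yaw": 0}

```text
t: 13.9
eef_pos: [0.5652, 0.0282, 0.0745]
ee_rot: [0.007, 1.566, -0.003]
ft_force: [2.2, 13.6, 6.5]
opening: 0.0419
```

```bash
python3 - <<'E'
from h import *
to(.5637,.013,.079)
im,m=crown()
E
```

```text
t 13.9 pos [0.5652 0.0282 0.0745] open 0.0419 F [ 2.25 13.61  6.5 ] jawdeg -0.4 q6 -0.01
shift mm [ -4.6 -15.2  -1.4]
259 tool x/y/z pct 1,50,99 [[-53.0, 5.2, 21.0], [-18.5, -3.8, 11.0], [-30.7, 1.5, 45.5]]
normals median [-0.05 -0.59  0.65] 129 elev from z in yz [-71. -54. -43. -30. -14.]
```

Request:
drive_tool:
  steps:
    - {"jaw": 0.25, "xyz": [-2, -4, 0], "yaw": 0}
    - {"jaw": 0.25, "xyz": [-4, -8, 0], "yaw": 0}
    - {"jaw": 0.25, "xyz": [-5, -12, 0], "yaw": 0}
    - {"jaw": 0.25, "xyz": [-5, -16, 0], "yaw": 0}
    - {"jaw": 0.25, "xyz": [-5, -16, 0], "yaw": 0}

```text
t: 14.45
eef_pos: [0.5647, 0.0102, 0.0788]
ee_rot: [0.004, 1.568, -0.006]
ft_force: [1.7, -4.8, 2.8]
opening: 0.0419
```

```bash
python3 - <<'E'
from h import *
to(.5637,.013,.079)
im,m=crown()
save("cr3",cv2.resize(im[130:230,187:287],(500,500),interpolation=2))
E
```

```text
t 14.45 pos [0.5647 0.0102 0.0788] open 0.0419 F [ 1.7  -4.8   2.79] jawdeg -0.4 q6 -0.04
shift mm [-0.2  2.8 -1. ]
262 tool x/y/z pct 1,50,99 [[-52.2, 5.4, 21.2], [-16.0, -1.3, 12.1], [-22.4, 3.1, 46.5]]
normals median [ 0.01 -0.68  0.57] 136 elev from z in yz [-77. -58. -48. -35. -12.]
```

View pics/cr3.png

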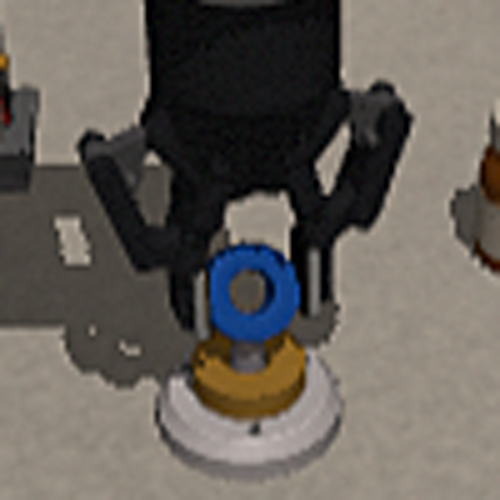

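```bash
cat >> h.py <<'E'
def face(rad=.035):
    s,M=st(); im,d,p=cloud("side")
    hsv=cv2.cvtColor(im,cv2.COLOR_RGB2HSV).astype(int);H,S=hsv[...,0],hsv[...,1]
    c=s["eef_pos"]-[0,0,.01]
    m=(H>100)&(H<130)&(S>120)&(np.linalg.norm(p-c,axis=-1)<rad)
    q=p[m];rng=np.random.default_rng(0);best=None
    for i in range(300):
        a,b,e=q[rng.choice(len(q),3,False)];n=np.cross(b-a,e-a)
        if np.linalg.norm(n)<1e-6: continue
        n/=np.linalg.norm(n);k=abs((q-a)@n)<.0015
        if best is None or k.sum()>best.sum(): best=k
    g=q[best];ce=g.mean(0);n=np.linalg.svd(g-ce)[2][2];n*=-np.sign(n[1])
    print("face pts",len(g),"of",len(q),"centre-TCP",((ce-s["eef_pos"])*1000).round(1),"bbox mm",((g.max(0)-g.min(0))*1000).round(0),"zrange",g[:,2].min().round(3),g[:,2].max().round(3),"normal",n.round(2),"tilt",np.degrees(np.arctan2(-n[1],n[2])).round(0))
    return im
E
python3 - <<'E'
from h import *
face()
E
```

```text
face pts 176 of 250 centre-TCP [ 1.4 -1.  -5.9] bbox mm [50. 25. 34.] zrange 0.055 0.089 normal [-0.02 -0.8   0.6 ] tilt 53.0
```

Request:
drive_tool:
  steps:
    - {"jaw": 0.25, "xyz": [-25, 0, 0], "yaw": 0}
    - {"jaw": 0.25, "xyz": [-25, 20, 0], "yaw": 0}
    - {"jaw": 0.25, "xyz": [-25, 28, 0], "yaw": 0}
    - {"jaw": 0.25, "xyz": [0, 28, 0], "yaw": 0}
    - {"jaw": 0.25, "xyz": [12, 28, 0], "yaw": 0}
    - {"jaw": 0.25, "xyz": [12, 23, 0], "yaw": 0}
    - {"jaw": 0.25, "xyz": [12, 18, 0], "yaw": 0}
    - {"jaw": 0.25, "xyz": [12, 13, 0], "yaw": 0}
    - {"jaw": 0.25, "xyz": [12, 9, 0], "yaw": 0}
    - {"jaw": 0.25, "xyz": [12, 9, 0], "yaw": 0}

```text
t: 15.55
eef_pos: [0.5642, 0.0208, 0.0657]
ee_rot: [0.006, 1.57, -0.004]
ft_force: [2.7, 9.0, 1.2]
opening: 0.0423
```

```bash
python3 - <<'E'
from h import *
to(.5637,.013,.068)
face()
E
```

```text
t 15.55 pos [0.5642 0.0208 0.0657] open 0.0423 F [2.74 9.05 1.19] jawdeg -0.4 q6 -0.02
shift mm [-2.3 -7.8 -0.5]
face pts 151 of 239 centre-TCP [ 2.   4.5 -2.1] bbox mm [39. 14. 39.] zrange 0.043 0.083 normal [ 0.01 -0.96  0.29] tilt 73.0
```

Tilt is up to 73°. I continue the sweep.

Request:
drive_tool:
  steps:
    - {"jaw": 0.25, "xyz": [0, -5, 0], "yaw": 0}
    - {"jaw": 0.25, "xyz": [0, -10, 0], "yaw": 0}
    - {"jaw": 0.25, "xyz": [-1, -15, 0], "yaw": 0}
    - {"jaw": 0.25, "xyz": [-2, -20, 0], "yaw": 0}
    - {"jaw": 0.25, "xyz": [-2, -20, 0], "yaw": 0}

```text
t: 16.1
eef_pos: [0.5636, -0.0002, 0.0672]
ee_rot: [0.005, 1.571, -0.005]
ft_force: [-0.8, 2.0, 1.7]
opening: 0.0421
```

```bash
python3 - <<'E'
from h import *
to(.5637,.013,.068)
face()
E
```

```text
t 16.1 pos [ 5.636e-01 -2.000e-04  6.720e-02] open 0.0421 F [-0.75  2.02  1.67] jawdeg -0.4 q6 -0.06
shift mm [-0.8 13.2  0.1]
face pts 89 of 193 centre-TCP [1.5 6.8 1.3] bbox mm [39. 16. 34.] zrange 0.049 0.084 normal [-0.01 -0.92 -0.4 ] tilt 114.0
```

Request:
drive_tool:
  steps:
    - {"jaw": 0.25, "xyz": [-30, 0, 0], "yaw": 0}
    - {"jaw": 0.25, "xyz": [-40, -40, 0], "yaw": 0}
    - {"jaw": 0.25, "xyz": [-40, -80, 0], "yaw": 0}
    - {"jaw": 0.25, "xyz": [-30, -110, -20], "yaw": 0}
    - {"jaw": 0.25, "xyz": [0, -120, -20], "yaw": 0}
    - {"jaw": 0.25, "xyz": [15, -120, -20], "yaw": 0}
    - {"jaw": 0.25, "xyz": [20, -120, -20], "yaw": 0}
    - {"jaw": 0.25, "xyz": [25, -120, -20], "yaw": 0}
    - {"jaw": 0.25, "xyz": [30, -120, -20], "yaw": 0}
    - {"jaw": 0.25, "xyz": [30, -120, -20], "yaw": 0}

```text
t: 17.15
eef_pos: [0.5432, -0.1189, 0.0372]
ee_rot: [0.004, 1.571, -0.004]
ft_force: [-0.2, 0.2, -0.8]
opening: 0.0416
```

```bash
python3 - <<'E'
from h import *
to(.5437,-.12,.026)
face()
E
```

```text
t 17.15 pos [ 0.5432 -0.1189  0.0372] open 0.0416 F [-0.22  0.18 -0.81] jawdeg -0.3 q6 -0.28
shift mm [11.2 -1.1  0.5]
face pts 103 of 215 centre-TCP [2.1 7.1 0.6] bbox mm [38. 13. 37.] zrange 0.017 0.054 normal [-0.   -0.95 -0.32] tilt 108.0
```

Tilt is now about 108–114°, past vertical and leaning towards its underside. I lower it close to the bench and release it.

Request:
drive_tool:
  steps:
    - {"jaw": 0.25, "xyz": [6, 0, 0], "yaw": 0}
    - {"jaw": 0.25, "xyz": [11, 0, 0], "yaw": 0}
    - {"jaw": 0.25, "xyz": [11, 0, 0], "yaw": 0}
    - {"jaw": 0.65, "xyz": [11, 0, 0], "yaw": 0}
    - {"jaw": 0.65, "xyz": [11, 0, 0], "yaw": 0}
    - {"jaw": 0.65, "xyz": [11, 0, 0], "yaw": 0}
    - {"jaw": 0.65, "xyz": [11, 0, 0], "yaw": 0}

```text
t: 17.9
eef_pos: [0.5431, -0.1195, 0.0265]
ee_rot: [0.005, 1.571, -0.005]
ft_force: [0.6, -0.1, 0.5]
opening: 0.0554
```

```bash
python3 - <<'E'
from h import *
to(.5437,-.12,.026)
im=face(.06)
save("cr4",cv2.resize(im[180:300,170:310],(560,480),interpolation=2))
E
```

```text
t 17.9 pos [ 0.5431 -0.1195  0.0265] open 0.0554 F [ 0.61 -0.06  0.54] jawdeg -0.3 q6 -0.28
shift mm [ 0.5 -0.5  0.6]
face pts 89 of 131 centre-TCP [ 12.3  27.9 -10.3] bbox mm [40. 18. 15.] zrange 0.01 0.025 normal [-0.06 -0.61  0.79] tilt 37.0
```

View pics/cr4.png

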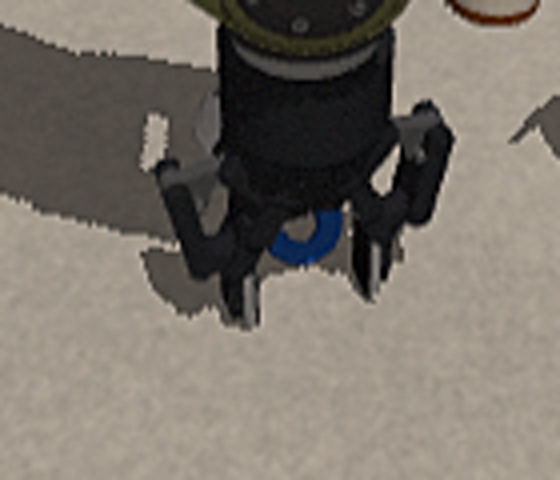

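Request:
drive_tool:
  steps:
    - {"jaw": 1, "xyz": [-50, -30, 0], "yaw": 0}
    - {"jaw": 1, "xyz": [-100, -60, 0], "yaw": 0}
    - {"jaw": 1, "xyz": [-120, -60, 0], "yaw": 0}
    - {"jaw": 1, "xyz": [-120, -60, 0], "yaw": 0}

```text
t: 18.35
eef_pos: [0.5443, -0.1814, 0.1513]
ee_rot: [0.003, 1.563, -0.008]
ft_force: [-0.4, 0.5, 0.7]
opening: 0.0854
```

```bash
cat >> h.py <<'E'
def blue(x,y,R=.07):
    for n in("side","top"):
        im,d,p=cloud(n)
        hsv=cv2.cvtColor(im,cv2.COLOR_RGB2HSV).astype(int);H,S=hsv[...,0],hsv[...,1]
        m=(H>100)&(H<130)&(S>120)&(np.hypot(p[...,0]-x,p[...,1]-y)<R)&(p[...,2]<.06)
        if m.sum()<20: print(n,"none");continue
        print(n,m.sum(),"all",ring(p,m,-.01,.06),"zpct",np.percentile(p[m][:,2],[5,25,50,75,95]).round(4),"z>.017",ring(p,m,.017,.06) if (m&(p[...,2]>.017)).sum()>5 else None)
E
python3 - <<'E'
from h import *
to(.5437,-.12,.026)
blue(.555,-.09)
E
```

```text
t 18.35 pos [ 0.5443 -0.1814  0.1513] open 0.0854 F [-0.4   0.54  0.69] jawdeg -0.4 q6 -0.38
shift mm [125.1  61.8  -2. ]
side 291 all (291, array([ 0.5648, -0.0587]), 0.0282, np.float64(0.0174)) zpct [0.0068 0.0135 0.0174 0.0183 0.0194] z>.017 (168, array([ 0.5597, -0.0631]), 0.0218, np.float64(0.0182))
top 144 all (144, array([ 0.5619, -0.0605]), 0.0217, np.float64(0.02)) zpct [0.0174 0.019  0.02   0.0213 0.0229] z>.017 (138, array([ 0.5607, -0.0603]), 0.0209, np.float64(0.0201))
```

It rolled back and lies upside down again, at (0.560, -0.062). I'll repeat with a deeper grip and gentler pushes, then stand it on edge and tip it over.

Request:
drive_tool:
  steps:
    - {"jaw": 1, "xyz": [0, 45, 16], "yaw": 0}
    - {"jaw": 1, "xyz": [20, 90, 16], "yaw": 0}
    - {"jaw": 1, "xyz": [50, 120, 16], "yaw": 0}
    - {"jaw": 1, "xyz": [90, 120, 16], "yaw": 0}
    - {"jaw": 1, "xyz": [125, 120, 16], "yaw": 0}
    - {"jaw": 1, "xyz": [125, 120, 16], "yaw": 0}
    - {"jaw": 0.25, "xyz": [125, 120, 16], "yaw": 0}
    - {"jaw": 0.25, "xyz": [125, 120, 16], "yaw": 0}
    - {"jaw": 0.25, "xyz": [125, 120, 16], "yaw": 0}
    - {"jaw": 0.25, "xyz": [125, 120, 16], "yaw": 0}

```text
t: 19.45
eef_pos: [0.5602, -0.0598, 0.0231]
ee_rot: [0.005, 1.568, -0.005]
ft_force: [-1.3, 0.3, 6.1]
opening: 0.0434
```

Request:
drive_tool:
  steps:
    - {"jaw": 0.25, "xyz": [0, 0, 0], "yaw": 0}
    - {"jaw": 0.25, "xyz": [-45, 0, 0], "yaw": 0}
    - {"jaw": 0.25, "xyz": [-75, 20, 0], "yaw": 0}
    - {"jaw": 0.25, "xyz": [-75, 53, 3], "yaw": 0}
    - {"jaw": 0.25, "xyz": [-75, 53, 3], "yaw": 0}
    - {"jaw": 0.25, "xyz": [-75, 53, 3], "yaw": 0}

```text
t: 20.05
eef_pos: [0.5628, -0.0064, 0.097]
ee_rot: [0.004, 1.57, -0.004]
ft_force: [0.1, -0.2, -0.6]
opening: 0.0433
```

```bash
python3 - <<'E'
from h import *
to(.5637,-.009,.078)
face()
E
```

```text
t 20.05 pos [ 0.5628 -0.0064  0.097 ] open 0.0433 F [ 0.05 -0.19 -0.58] jawdeg -0.3 q6 -0.07
shift mm [19.  -2.6  0.9]
face pts 158 of 279 centre-TCP [ 0.9 -3.3 -5.2] bbox mm [42. 44.  3.] zrange 0.09 0.093 normal [-0.   -0.01 -1.  ] tilt 180.0
```

Request:
drive_tool:
  steps:
    - {"jaw": 0.25, "xyz": [15, -3, 1], "yaw": 0}
    - {"jaw": 0.25, "xyz": [22, -3, 1], "yaw": 0}
    - {"jaw": 0.25, "xyz": [26, -3, 1], "yaw": 0}
    - {"jaw": 0.25, "xyz": [30, -3, 1], "yaw": 0}
    - {"jaw": 0.25, "xyz": [34, -3, 1], "yaw": 0}
    - {"jaw": 0.25, "xyz": [37, -3, 1], "yaw": 0}
    - {"jaw": 0.25, "xyz": [37, -3, 1], "yaw": 0}

```text
t: 20.8
eef_pos: [0.5646, -0.0106, 0.0599]
ee_rot: [0.004, 1.568, -0.006]
ft_force: [0.9, -8.3, 6.3]
opening: 0.0434
```

```bash
python3 - <<'E'
from h import *
to(.5637,-.009,.078)
face()
E
```

```text
t 20.8 pos [ 0.5646 -0.0106  0.0599] open 0.0434 F [ 0.89 -8.27  6.25] jawdeg -0.4 q6 -0.08
shift mm [-18.1   1.6  -0.8]
face pts 168 of 286 centre-TCP [ 1.4 -6.1 -4.3] bbox mm [41. 42. 13.] zrange 0.049 0.062 normal [ 0.03 -0.27  0.96] tilt 16.0
```

Request:
drive_tool:
  steps:
    - {"jaw": 0.25, "xyz": [-18, 0, 0], "yaw": 0}
    - {"jaw": 0.25, "xyz": [-18, 5, 0], "yaw": 0}
    - {"jaw": 0.25, "xyz": [-9, 5, 0], "yaw": 0}
    - {"jaw": 0.25, "xyz": [-5, 4, 0], "yaw": 0}
    - {"jaw": 0.25, "xyz": [-2, 3, 0], "yaw": 0}
    - {"jaw": 0.25, "xyz": [0, 2, 0], "yaw": 0}
    - {"jaw": 0.25, "xyz": [0, 2, 0], "yaw": 0}

```text
t: 21.55
eef_pos: [0.5645, -0.0081, 0.0595]
ee_rot: [0.004, 1.569, -0.005]
ft_force: [0.9, -4.9, 12.9]
opening: 0.0437
```

```bash
python3 - <<'E'
from h import *
to(.5637,-.009,.078)
face()
E
```

```text
t 21.55 pos [ 0.5645 -0.0081  0.0595] open 0.0437 F [ 0.89 -4.92 12.87] jawdeg -0.3 q6 -0.07
shift mm [-18.5  -0.9  -0.8]
face pts 192 of 273 centre-TCP [-0.5 -8.1 -3.4] bbox mm [43. 37. 24.] zrange 0.045 0.068 normal [ 0.01 -0.54  0.84] tilt 33.0
```

Request:
drive_tool:
  steps:
    - {"jaw": 0.25, "xyz": [0, 0, 0], "yaw": 0}
    - {"jaw": 0.25, "xyz": [3, -1, 0], "yaw": 0}
    - {"jaw": 0.25, "xyz": [4, 1, 0], "yaw": 0}
    - {"jaw": 0.25, "xyz": [4, 3, 0], "yaw": 0}
    - {"jaw": 0.25, "xyz": [4, 5, 0], "yaw": 0}
    - {"jaw": 0.25, "xyz": [4, 5, 0], "yaw": 0}

```text
t: 22.2
eef_pos: [0.5662, -0.0052, 0.0563]
ee_rot: [0.002, 1.564, -0.008]
ft_force: [9.7, -21.4, 11.9]
opening: 0.0434
```

```bash
python3 - <<'E'
from h import *
to(.5637,-.009,.078)
face()
E
```

```text
t 22.2 pos [ 0.5662 -0.0052  0.0563] open 0.0434 F [  9.72 -21.41  11.87] jawdeg -0.4 q6 -0.06
shift mm [-21.7  -3.9  -2.4]
face pts 177 of 283 centre-TCP [  0.6 -11.7  -2.3] bbox mm [43. 37. 23.] zrange 0.042 0.065 normal [ 0.12 -0.51  0.85] tilt 31.0
```

Request:
drive_tool:
  steps:
    - {"jaw": 0.25, "xyz": [-20, -3, 0], "yaw": 0}
    - {"jaw": 0.25, "xyz": [-45, -3, 0], "yaw": 0}
    - {"jaw": 0.25, "xyz": [-45, 40, 0], "yaw": 0}
    - {"jaw": 0.25, "xyz": [-30, 60, 0], "yaw": 0}
    - {"jaw": 0.25, "xyz": [-10, 60, 0], "yaw": 0}
    - {"jaw": 0.25, "xyz": [-10, 52, 0], "yaw": 0}
    - {"jaw": 0.25, "xyz": [-10, 45, 0], "yaw": 0}
    - {"jaw": 0.25, "xyz": [-10, 38, 0], "yaw": 0}
    - {"jaw": 0.25, "xyz": [-10, 32, 0], "yaw": 0}
    - {"jaw": 0.25, "xyz": [-10, 32, 0], "yaw": 0}

```text
t: 23.25
eef_pos: [0.5636, 0.0296, 0.0666]
ee_rot: [0.008, 1.571, -0.004]
ft_force: [-7.5, 13.8, 9.1]
opening: 0.043
```

```bash
python3 - <<'E'
from h import *
to(.5637,.02,.066)
face()
E
```

```text
t 23.25 pos [0.5636 0.0296 0.0666] open 0.043 F [-7.49 13.79  9.08] jawdeg -0.4 q6 -0.01
shift mm [ 0.5 -9.6  0.1]
face pts 159 of 248 centre-TCP [ 0.5 -3.9 -0.4] bbox mm [53. 28. 30.] zrange 0.051 0.081 normal [ 0.08 -0.73  0.67] tilt 47.0
```

Request:
drive_tool:
  steps:
    - {"jaw": 0.25, "xyz": [0, 6, 0], "yaw": 0}
    - {"jaw": 0.25, "xyz": [3, 6, 0], "yaw": 0}
    - {"jaw": 0.25, "xyz": [3, 2, 0], "yaw": 0}
    - {"jaw": 0.25, "xyz": [3, -3, 0], "yaw": 0}
    - {"jaw": 0.25, "xyz": [3, -7, 0], "yaw": 0}
    - {"jaw": 0.25, "xyz": [3, -11, 0], "yaw": 0}
    - {"jaw": 0.25, "xyz": [3, -11, 0], "yaw": 0}

```text
t: 24.0
eef_pos: [0.5652, 0.0186, 0.0638]
ee_rot: [0.006, 1.567, -0.004]
ft_force: [2.0, 10.9, 9.7]
opening: 0.0423
```

```bash
python3 - <<'E'
from h import *
to(.5637,.02,.066)
face()
E
```

```text
t 24.0 pos [0.5652 0.0186 0.0638] open 0.0423 F [ 2.   10.87  9.71] jawdeg -0.4 q6 -0.03
shift mm [-2.2  1.4 -1.5]
face pts 148 of 230 centre-TCP [1.3 4.3 3.4] bbox mm [38. 16. 37.] zrange 0.049 0.086 normal [ 0.03 -0.93  0.36] tilt 69.0
```

Request:
drive_tool:
  steps:
    - {"jaw": 0.25, "xyz": [0, 2, 0], "yaw": 0}
    - {"jaw": 0.25, "xyz": [4, 2, 0], "yaw": 0}
    - {"jaw": 0.25, "xyz": [4, -3, 0], "yaw": 0}
    - {"jaw": 0.25, "xyz": [4, -7, 0], "yaw": 0}
    - {"jaw": 0.25, "xyz": [4, -10, 0], "yaw": 0}
    - {"jaw": 0.25, "xyz": [4, -10, 0], "yaw": 0}

```text
t: 24.65
eef_pos: [0.5639, 0.008, 0.0582]
ee_rot: [0.006, 1.571, -0.005]
ft_force: [0.8, 3.8, -0.0]
opening: 0.0419
```

```bash
python3 - <<'E'
from h import *
to(.5637,.02,.066)
face()
E
```

```text
t 24.65 pos [0.5639 0.008  0.0582] open 0.0419 F [ 0.79  3.8  -0.05] jawdeg -0.4 q6 -0.04
shift mm [-7.8 12.  -0.2]
face pts 118 of 190 centre-TCP [2.5 7.  6.3] bbox mm [39.  7. 38.] zrange 0.044 0.082 normal [ 0.   -0.99 -0.15] tilt 99.0
```

Request:
drive_tool:
  steps:
    - {"jaw": 0.25, "xyz": [-30, 0, 0], "yaw": 0}
    - {"jaw": 0.25, "xyz": [-40, -30, 0], "yaw": 0}
    - {"jaw": 0.25, "xyz": [-40, -68, 0], "yaw": 0}
    - {"jaw": 0.25, "xyz": [-20, -69, 0], "yaw": 0}
    - {"jaw": 0.25, "xyz": [10, -69, 0], "yaw": 0}
    - {"jaw": 0.25, "xyz": [27, -69, 0], "yaw": 0}
    - {"jaw": 0.25, "xyz": [33, -69, 0], "yaw": 0}
    - {"jaw": 0.25, "xyz": [33, -69, 0], "yaw": 0}

```text
t: 25.5
eef_pos: [0.563, -0.0608, 0.0247]
ee_rot: [0.005, 1.572, -0.005]
ft_force: [0.9, -0.1, -1.1]
opening: 0.0423
```

```bash
python3 - <<'E'
from h import *
to(.5637,-.060,.023)
face()
E
```

```text
t 25.5 pos [ 0.563  -0.0608  0.0247] open 0.0423 F [ 0.9  -0.12 -1.1 ] jawdeg -0.3 q6 -0.17
shift mm [1.7 0.8 0.7]
face pts 127 of 185 centre-TCP [2.3 7.2 5.6] bbox mm [36.  6. 40.] zrange 0.009 0.049 normal [-0.   -0.99 -0.1 ] tilt 96.0
```

Request:
drive_tool:
  steps:
    - {"jaw": 0.25, "xyz": [4, 0, 0], "yaw": 0}
    - {"jaw": 0.25, "xyz": [4, 0, 0], "yaw": 0}
    - {"jaw": 0.65, "xyz": [4, 0, 0], "yaw": 0}
    - {"jaw": 0.65, "xyz": [4, 0, 0], "yaw": 0}
    - {"jaw": 0.65, "xyz": [4, 0, 0], "yaw": 0}
    - {"jaw": 0.65, "xyz": [4, 0, 0], "yaw": 0}

```text
t: 26.15
eef_pos: [0.5634, -0.0606, 0.0214]
ee_rot: [0.005, 1.571, -0.005]
ft_force: [-0.1, 0.3, 0.1]
opening: 0.0556
```

```bash
python3 - <<'E'
from h import *
to(.5637,-.060,.023)
im=face(.045)
save("cr5",cv2.resize(im[150:270,170:310],(560,480),interpolation=2))
E
```

```text
t 26.15 pos [ 0.5634 -0.0606  0.0214] open 0.0556 F [-0.08  0.28  0.11] jawdeg -0.3 q6 -0.17
shift mm [-1.6  0.6  0.3]
face pts 136 of 230 centre-TCP [-2.9  8.5  0.7] bbox mm [51.  4. 41.] zrange 0.001 0.042 normal [-0.   -1.   -0.02] tilt 91.0
```

View pics/cr5.png

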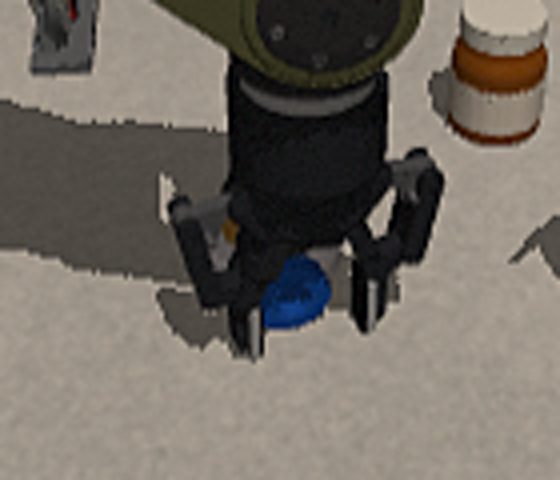

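The ring now stands on edge at 91°, at about (290,290) in the crop. I lift clear, then tip it from its crown side towards -y with shut fingers.

Request:
drive_tool:
  steps:
    - {"jaw": 0.9, "xyz": [0, 0, 0], "yaw": 0}
    - {"jaw": 0.9, "xyz": [0, 0, 0], "yaw": 0}
    - {"jaw": 0.9, "xyz": [-30, 0, 0], "yaw": 0}
    - {"jaw": 0.9, "xyz": [-75, 0, 0], "yaw": 0}
    - {"jaw": 0.5, "xyz": [-110, 0, 0], "yaw": 0}
    - {"jaw": 0, "xyz": [-110, 20, 0], "yaw": 0}
    - {"jaw": 0, "xyz": [-110, 45, 0], "yaw": 0}
    - {"jaw": 0, "xyz": [-110, 45, 0], "yaw": 0}
    - {"jaw": 0, "xyz": [-110, 45, 0], "yaw": 0}
    - {"jaw": 0, "xyz": [-110, 45, 0], "yaw": 0}

```text
t: 27.2
eef_pos: [0.5636, -0.0162, 0.1311]
ee_rot: [0.005, 1.571, -0.005]
ft_force: [-0.5, -0.2, -0.8]
opening: 0.0002
```

```bash
python3 - <<'E'
from h import *
to(.5637,-.016,.060)
blue(.562,-.05)
E
```

```text
t 27.2 pos [ 0.5636 -0.0162  0.1311] open 0.0002 F [-0.49 -0.22 -0.78] jawdeg -0.4 q6 -0.09
shift mm [71.1  0.2  0.1]
side 285 all (285, array([ 0.5565, -0.0492]), 0.0208, np.float64(0.0259)) zpct [0.0065 0.012  0.0259 0.0359 0.0409] z>.017 (182, array([ 0.5565, -0.0492]), 0.0208, np.float64(0.0339))
top none
```

Request:
drive_tool:
  steps:
    - {"jaw": 0, "xyz": [40, 0, -7], "yaw": 0}
    - {"jaw": 0, "xyz": [70, 0, -7], "yaw": 0}
    - {"jaw": 0, "xyz": [70, 0, -7], "yaw": 0}
    - {"jaw": 0, "xyz": [70, -6, -7], "yaw": 0}
    - {"jaw": 0, "xyz": [70, -12, -7], "yaw": 0}
    - {"jaw": 0, "xyz": [70, -18, -7], "yaw": 0}
    - {"jaw": 0, "xyz": [70, -24, -7], "yaw": 0}
    - {"jaw": 0, "xyz": [70, -28, -7], "yaw": 0}
    - {"jaw": 0, "xyz": [40, -28, -7], "yaw": 0}
    - {"jaw": 0.5, "xyz": [0, -28, -7], "yaw": 0}

```text
t: 28.3
eef_pos: [0.5555, -0.044, 0.1307]
ee_rot: [0.005, 1.574, -0.005]
ft_force: [0.7, -0.0, 0.4]
opening: 0.0135
```

Request:
drive_tool:
  steps:
    - {"jaw": 1, "xyz": [0, -60, 0], "yaw": 0}
    - {"jaw": 1, "xyz": [0, -90, 0], "yaw": 0}
    - {"jaw": 1, "xyz": [0, -90, 0], "yaw": 0}
    - {"jaw": 1, "xyz": [0, -90, 0], "yaw": 0}

```text
t: 28.7
eef_pos: [0.5557, -0.1344, 0.1312]
ee_rot: [0.006, 1.571, -0.006]
ft_force: [0.1, -0.2, -0.2]
opening: 0.0723
```

```bash
python3 - <<'E'
from h import *
to(.5637,-.06,.024)
blue(.562,-.06)
E
```

```text
t 28.7 pos [ 0.5557 -0.1344  0.1312] open 0.0723 F [ 0.07 -0.2  -0.15] jawdeg -0.4 q6 -0.29
shift mm [107.2  74.4   7.5]
side 299 all (299, array([ 0.5588, -0.0701]), 0.0276, np.float64(0.012)) zpct [0.0034 0.0095 0.012  0.0155 0.0188] z>.017 (59, array([ 0.5563, -0.0757]), 0.0148, np.float64(0.0182))
top 146 all (146, array([ 0.5584, -0.0742]), 0.0212, np.float64(0.016)) zpct [0.0115 0.0139 0.016  0.0193 0.0219] z>.017 (59, array([ 0.5549, -0.0715]), 0.0181, np.float64(0.0199))
```

The collar is right way up: a 30 mm ring at 20 mm height, centred near (0.5565, -0.0745). I grip it low and firmly.

Request:
drive_tool:
  steps:
    - {"jaw": 1, "xyz": [0, 45, 1], "yaw": 0}
    - {"jaw": 1, "xyz": [30, 60, 1], "yaw": 0}
    - {"jaw": 1, "xyz": [75, 60, 1], "yaw": 0}
    - {"jaw": 1, "xyz": [107, 60, 1], "yaw": 0}
    - {"jaw": 1, "xyz": [107, 60, 1], "yaw": 0}
    - {"jaw": 0.25, "xyz": [107, 60, 1], "yaw": 0}
    - {"jaw": 0.25, "xyz": [107, 60, 1], "yaw": 0}
    - {"jaw": 0.25, "xyz": [107, 60, 1], "yaw": 0}
    - {"jaw": 0.25, "xyz": [107, 60, 1], "yaw": 0}
    - {"jaw": 0.25, "xyz": [107, 60, 1], "yaw": 0}
  grip_force: 40

```text
t: 29.8
eef_pos: [0.5583, -0.0736, 0.0266]
ee_rot: [0.004, 1.568, -0.005]
ft_force: [-3.8, 1.7, 11.7]
opening: 0.0419
```

Request:
drive_tool:
  steps:
    - {"jaw": 0.25, "xyz": [0, 0, 0], "yaw": 0}
    - {"jaw": 0.25, "xyz": [-40, 0, 0], "yaw": 0}
    - {"jaw": 0.25, "xyz": [-70, 0, 0], "yaw": 0}
    - {"jaw": 0.25, "xyz": [-70, 0, 0], "yaw": 0}
    - {"jaw": 0.25, "xyz": [-70, 0, 0], "yaw": 0}

```text
t: 30.3
eef_pos: [0.5576, -0.0737, 0.0953]
ee_rot: [0.004, 1.569, -0.005]
ft_force: [-0.0, 0.6, -1.2]
opening: 0.042
```

```bash
python3 - <<'E'
from h import *
to(.5637,.0112,.09)
s,M=st()
im,d,p=cloud("side")
hsv=cv2.cvtColor(im,cv2.COLOR_RGB2HSV).astype(int);H,S=hsv[...,0],hsv[...,1]
m=(H>100)&(H<130)&(S>120)&(np.linalg.norm(p-s["eef_pos"]+[0,0,.01],axis=-1)<.04)
w=(p[m]-s["eef_pos"])*1000;print(len(w),np.percentile(w,[1,5,50,95,99],axis=0).T.round(1).tolist())
face(.04)
t=w[:,2]>np.percentile(w[:,2],85);print("top ring",cv2.minEnclosingCircle(w[t][:,:2].astype(np.float32)))
E
```

```text
t 30.3 pos [ 0.5576 -0.0737  0.0953] open 0.042 F [-0.03  0.62 -1.19] jawdeg -0.3 q6 -0.19
shift mm [ 5.3 84.9  5.6]
336 [[-21.0, -18.6, -0.2, 19.1, 32.8], [-23.1, -22.3, -10.4, 10.0, 13.2], [-26.2, -24.6, -14.5, -7.5, 4.1]]
face pts 112 of 336 centre-TCP [ -0.1  -7.8 -14.7] bbox mm [41. 43.  4.] zrange 0.078 0.081 normal [-0.   -0.02  1.  ] tilt 1.0
top ring ((-0.17551231384277344, -1.7065460681915283), 34.224788665771484)
```

Request:
drive_tool:
  steps:
    - {"jaw": 0.25, "xyz": [0, 42, 3], "yaw": 0}
    - {"jaw": 0.25, "xyz": [0, 85, 6], "yaw": 0}
    - {"jaw": 0.25, "xyz": [0, 85, 6], "yaw": 0}
    - {"jaw": 0.25, "xyz": [0, 85, 6], "yaw": 0}
    - {"jaw": 0.25, "xyz": [10, 85, 6], "yaw": 0}
    - {"jaw": 0.25, "xyz": [18, 85, 6], "yaw": 0}
    - {"jaw": 0.25, "xyz": [24, 85, 6], "yaw": 0}
    - {"jaw": 0.25, "xyz": [24, 85, 6], "yaw": 0}
    - {"jaw": 0.25, "xyz": [24, 85, 6], "yaw": 0}

```text
t: 31.3
eef_pos: [0.5638, 0.0111, 0.0701]
ee_rot: [0.005, 1.571, -0.005]
ft_force: [-0.5, 0.5, -0.9]
opening: 0.0414
```

Request:
drive_tool:
  steps:
    - {"jaw": 0.25, "xyz": [4, 0, 0], "yaw": 0}
    - {"jaw": 0.25, "xyz": [7, 0, 0], "yaw": 0}
    - {"jaw": 0.25, "xyz": [9, 0, 0], "yaw": 0}
    - {"jaw": 0.25, "xyz": [10, 0, 0], "yaw": 0}
    - {"jaw": 0.25, "xyz": [10, 0, 0], "yaw": 0}

```text
t: 31.8
eef_pos: [0.5641, 0.0114, 0.0624]
ee_rot: [0.004, 1.57, -0.005]
ft_force: [-13.8, 0.3, 28.0]
opening: 0.0415
```

Request:
drive_tool:
  steps:
    - {"jaw": 0.25, "xyz": [-1, 0, 0], "yaw": 0}
    - {"jaw": 0.7, "xyz": [-2, 0, 0], "yaw": 0}
    - {"jaw": 0.7, "xyz": [-2, 0, 0], "yaw": 0}
    - {"jaw": 0.85, "xyz": [-5, 0, 0], "yaw": 0}
    - {"jaw": 1, "xyz": [-40, 0, 0], "yaw": 0}
    - {"jaw": 1, "xyz": [-85, 0, 0], "yaw": 0}
    - {"jaw": 1, "xyz": [-120, 40, 0], "yaw": 0}
    - {"jaw": 1, "xyz": [-130, 70, -10], "yaw": 0}
    - {"jaw": 1, "xyz": [-130, 90, -15], "yaw": 0}
    - {"jaw": 1, "xyz": [-130, 90, -15], "yaw": 0}

```text
t: 32.8
eef_pos: [0.5489, 0.1036, 0.1908]
ee_rot: [0.003, 1.57, -0.002]
ft_force: [-0.2, 0.0, -0.2]
opening: 0.0856
```

```bash
python3 - <<'E'
from h import *
to(.5637,.0112,.09)
im,d,p=cloud("side")
hsv=cv2.cvtColor(im,cv2.COLOR_RGB2HSV).astype(int);H,S=hsv[...,0],hsv[...,1]
near=(np.hypot(p[...,0]-.5635,p[...,1]-.010)<.04)&(p[...,2]<.08)
b=(H>100)&(H<130)&(S>120)&near; br=(H>12)&(H<30)&(S>110)&near
print("blue",ring(p,b,.0,.08),"top",ring(p,b,.0515,.07),np.percentile(p[b][:,2],[5,50,95]).round(4)); print("brass",ring(p,br,.0,.08),np.percentile(p[br][:,2],[5,50,95]).round(4))
t=p[b&(p[...,2]>.0525)];A=np.c_[t[:,:2]-t[:,:2].mean(0),np.ones(len(t))];print(len(t),np.linalg.lstsq(A,t[:,2],rcond=None)[0].round(4))
E
```

```text
t 32.8 pos [0.5489 0.1036 0.1908] open 0.0856 F [-0.18  0.02 -0.15] jawdeg -0.2 q6 0.12
shift mm [100.8 -92.3  15. ]
blue (241, array([0.564 , 0.0076]), 0.0221, np.float64(0.048)) top (69, array([0.5645, 0.009 ]), 0.015, np.float64(0.0534)) [0.0407 0.048  0.0543]
brass (141, array([0.5625, 0.0112]), 0.0262, np.float64(0.0309)) [0.0228 0.0309 0.035 ]
55 [ 0.0266 -0.0144  0.0537]
```

Request:
drive_tool:
  steps:
    - {"jaw": 1, "xyz": [0, 40, -14], "yaw": 7}
    - {"jaw": 1, "xyz": [0, 80, -28], "yaw": 13}
    - {"jaw": 1, "xyz": [0, 120, -42], "yaw": 13}
    - {"jaw": 1, "xyz": [0, 160, -54], "yaw": 13}
    - {"jaw": 1, "xyz": [0, 160, -54], "yaw": 13}
    - {"jaw": 1, "xyz": [0, 160, -54], "yaw": 13}
    - {"jaw": 1, "xyz": [0, 160, -54], "yaw": 13}
  grip_force: 25

```text
t: 33.55
eef_pos: [0.4969, 0.2605, 0.19]
ee_rot: [0.184, 1.563, -0.184]
ft_force: [0.2, 0.7, 0.3]
opening: 0.085
```

```bash
python3 - <<'E'
from h import *
to(.4952,.264,.124)
E
```

```text
t 33.55 pos [0.4969 0.2605 0.19  ] open 0.085 F [0.22 0.74 0.3 ] jawdeg -13.4 q6 0.65
shift mm [66.   3.  -2.4]
```

Request:
drive_tool:
  steps:
    - {"jaw": 1, "xyz": [35, 0, 0], "yaw": 0}
    - {"jaw": 1, "xyz": [66, 0, 0], "yaw": 0}
    - {"jaw": 1, "xyz": [66, 0, 0], "yaw": 0}
    - {"jaw": 0.1, "xyz": [66, 0, 0], "yaw": 0}
    - {"jaw": 0.1, "xyz": [66, 0, 0], "yaw": 0}
    - {"jaw": 0.1, "xyz": [66, 0, 0], "yaw": 0}
    - {"jaw": 0.1, "xyz": [66, 0, 0], "yaw": 0}
    - {"jaw": 0.1, "xyz": [66, 0, 0], "yaw": 0}
    - {"jaw": 0.1, "xyz": [66, 0, 0], "yaw": 0}
    - {"jaw": 0.1, "xyz": [66, 0, 0], "yaw": 0}

```text
t: 34.55
eef_pos: [0.4961, 0.262, 0.1252]
ee_rot: [0.183, 1.563, -0.182]
ft_force: [-4.9, 0.3, 7.0]
opening: 0.0239
```

Request:
drive_tool:
  steps:
    - {"jaw": 0.1, "xyz": [0, 0, 0], "yaw": 0}
    - {"jaw": 0.1, "xyz": [-20, 0, 0], "yaw": 0}
    - {"jaw": 0.1, "xyz": [-60, 0, 0], "yaw": 0}
    - {"jaw": 0.1, "xyz": [-100, 0, 0], "yaw": 0}
    - {"jaw": 0.1, "xyz": [-120, 0, 0], "yaw": 0}
    - {"jaw": 0.1, "xyz": [-120, 0, 0], "yaw": 0}
    - {"jaw": 0.1, "xyz": [-120, 0, 0], "yaw": 0}

```text
t: 35.25
eef_pos: [0.4959, 0.2617, 0.2432]
ee_rot: [0.182, 1.564, -0.183]
ft_force: [0.4, -0.5, -3.3]
opening: 0.0237
```

```bash
python3 - <<'E'
from h import *
to(.47,-.17,.24)
E
```

```text
t 35.25 pos [0.4959 0.2617 0.2432] open 0.0237 F [ 0.43 -0.55 -3.28] jawdeg -13.3 q6 0.65
shift mm [   3.4 -426.    74.3]
```

Request:
drive_tool:
  steps:
    - {"jaw": 0.1, "xyz": [-40, -40, 8], "yaw": 8}
    - {"jaw": 0.1, "xyz": [-70, -80, 16], "yaw": 16}
    - {"jaw": 0.1, "xyz": [-95, -120, 24], "yaw": 24}
    - {"jaw": 0.1, "xyz": [-120, -160, 32], "yaw": 32}
    - {"jaw": 0.1, "xyz": [-140, -200, 40], "yaw": 40}
    - {"jaw": 0.1, "xyz": [-160, -240, 46], "yaw": 48}
    - {"jaw": 0.1, "xyz": [-175, -280, 53], "yaw": 56}
    - {"jaw": 0.1, "xyz": [-190, -320, 60], "yaw": 64}
    - {"jaw": 0.1, "xyz": [-200, -360, 66], "yaw": 72}
    - {"jaw": 0.1, "xyz": [-200, -400, 72], "yaw": 80}

```text
t: 36.25
eef_pos: [0.474, -0.1458, 0.4435]
ee_rot: [1.256, 1.179, -1.257]
ft_force: [0.4, -0.3, -4.4]
opening: 0.0236
```

```bash
python3 - <<'E'
from h import *
to(.47,-.2,.44)
E
```

```text
t 36.25 pos [ 0.474  -0.1458  0.4435] open 0.0236 F [ 0.41 -0.26 -4.45] jawdeg -93.7 q6 1.26
shift mm [ 3.5 -0.5 54.4]
```

Request:
drive_tool:
  steps:
    - {"jaw": 0.1, "xyz": [0, 0, 25], "yaw": 4}
    - {"jaw": 0.1, "xyz": [0, 0, 40], "yaw": 8}
    - {"jaw": 0.1, "xyz": [0, 0, 40], "yaw": 8}
    - {"jaw": 0.1, "xyz": [0, 0, 40], "yaw": 8}
    - {"jaw": 0.1, "xyz": [0, 0, 40], "yaw": 8}
    - {"jaw": 0.1, "xyz": [0, 0, 40], "yaw": 8}
    - {"jaw": 0.1, "xyz": [0, 0, 40], "yaw": 8}

```text
t: 36.95
eef_pos: [0.4718, -0.1834, 0.4443]
ee_rot: [1.353, 1.11, -1.352]
ft_force: [-0.6, 0.2, -3.3]
opening: 0.0234
```

```bash
python3 - <<'E'
from h import *
to(.47,-.2,.44)
s,M=st()
im,d,p=cloud("side"); np.savez("g1.npz",im=im,p=p,eef=s["eef_pos"],M=M)
c=arm.calibration("side");K=np.array(c["K"]);T=np.array(c["pose"])
P=s["eef_pos"]-[0,0,.124-.054]; q=T[:3,:3].T@(P-T[:3,3]);uv=(K@q)[:2]/q[2];print(uv,q[2])
u,v=uv.astype(int);print(u,v)
save("g1",cv2.resize(im[max(v-70,0):v+70,max(u-70,0):u+70],(600,600),interpolation=cv2.INTER_CUBIC))
E
```

```text
t 36.95 pos [ 0.4718 -0.1834  0.4443] open 0.0234 F [-0.58  0.19 -3.34] jawdeg -101.3 q6 1.32
shift mm [ 4.3  1.4 16.7]
[203.57675645  97.90902884] 0.3978221822149731
203 97
```

View pics/g1.png

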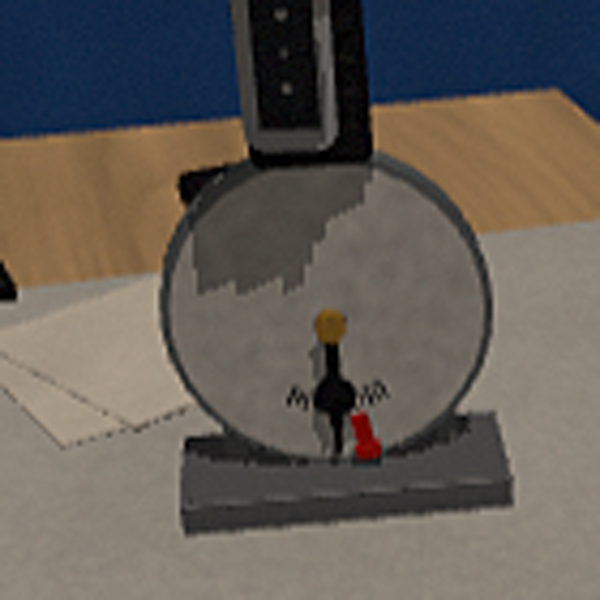

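The pivot is at (330,325) in the crop, with the pointer hanging to (338,455). The red mark runs from (358,415) to (370,450), on the right (+y) side. Now I compute the mark's angle.

```bash
cat >> h.py <<'E'
def dial(im,eef,M,off=.012,tilt=0.,show=True,piv=None):
    """angles of mark, pointer in dial plane (vertical plane, normal=jaw dir), about the brass cap"""
    c=arm.calibration("side");K=np.array(c["K"]);T=np.array(c["pose"])
    n=M[:,2].copy(); n=n if n[1]<0 else -n; n[2]=0;n/=np.linalg.norm(n); yg=np.cross([0,0,1],n)
    P0=eef-[0,0,.07]+n*off
    def pl(u,v):
        r=(T[:3,:3]@np.linalg.solve(K,np.stack([u,v,np.ones_like(u)]).astype(float).reshape(3,-1))).T
        X=T[:3,3]+r*(((P0-T[:3,3])@n)/(r@n))[:,None]
        return np.c_[(X-P0)@yg,X[:,2]-P0[2]]*1000
    hsv=cv2.cvtColor(im,cv2.COLOR_RGB2HSV).astype(int);H,S,V=hsv[...,0],hsv[...,1],hsv[...,2]
    v,u=np.mgrid[:384,:512]; a=pl(u.ravel(),v.ravel()).reshape(384,512,2); near=np.hypot(a[...,0],a[...,1])<48
    red=near&((H<6)|(H>174))&(S>150)&(V>60); cap=near&(H>10)&(H<30)&(S>140)&(V>60)
    cc=np.array([a[cap].mean(0)]) if piv is None else np.array([piv])
    dk=near&(V<45)
    return a,red,cap,dk,cc[0]
E
python3 - <<'E'
from h import *
z=np.load("g1.npz");im,p,eef,M=z["im"],z["p"],z["eef"],z["M"]
a,red,cap,dk,cc=dial(im,eef,M)
print("cap",cap.sum(),cc.round(1),"red",red.sum(),(a[red].mean(0)-cc).round(1))
r=a[red]-cc;rad=np.hypot(*r.T);ang=np.arctan2(r[:,0],-r[:,1])
for lo,hi in((20,28),(28,33),(33,37),(37,45)):
    k=(rad>lo)&(rad<hi)
    if k.any(): print("red r",lo,hi,k.sum(),"ang",ang[k].mean().round(3),ang[k].min().round(2),ang[k].max().round(2))
b=a-cc;R_=np.hypot(b[...,0],b[...,1]);A=np.arctan2(b[...,0],-b[...,1])
for lo,hi in((6,12),(12,18),(22,28),(28,34),(34,38)):
    k=dk&(R_>lo)&(R_<hi)&(abs(A)<.3); 
    if k.any(): print("dark",lo,hi,k.sum(),A[k].mean().round(3))
# depth: dial plane
c2=np.abs(b[...,0])<35; q=p[(R_<38)&(R_>10)&(b[...,1]>-25)&(abs(b[...,0])<30)]
n=M[:,2]; print("dial plane offset along n from TCP axis mm",np.percentile((q-eef)@n*1000*(1 if n[1]<0 else -1),[10,50,90]).round(1))
# foot lower edge tilt: grey foot points
yg=np.cross([0,0,1],n*(1 if n[1]<0 else -1)); w=p-eef; f=(w[...,2]<-.11)&(w[...,2]>-.135)&(abs(w@yg)<.06)&(abs(w@n)<.03)
q=np.c_[(w@yg)[f],w[...,2][f]];cs=[]
for lo in np.arange(-.04,.04,.008):
    k=(q[:,0]>lo)&(q[:,0]<lo+.008)
    if k.sum()>3: cs.append((lo+.004,np.percentile(q[k,1],98),np.percentile(q[k,1],2)))
cs=np.array(cs);print("foot slope top",np.polyfit(cs[:,0],cs[:,1],1),"bot",np.polyfit(cs[:,0],cs[:,2],1),"y-range",q[:,0].min(),q[:,0].max())
E
```

```text
cap 42 [ 6.2 -0.5] red 49 [  7.4 -33.4]
red r 20 28 4 ang 0.223 0.17 0.26
red r 28 33 15 ang 0.217 0.15 0.29
red r 33 37 15 ang 0.222 0.14 0.31
red r 37 45 15 ang 0.214 0.13 0.3
dark 6 12 15 -0.004
dark 12 18 24 -0.02
dark 22 28 29 -0.006
dark 28 34 10 0.005
dark 34 38 6 -0.002
dial plane offset along n from TCP axis mm [3.  4.  5.2]
foot slope top [ 0.03818437 -0.11229464] bot [ 0.03380956 -0.12585973] y-range -0.03811358770148463 0.053965889618908434
```

Request:
drive_tool:
  steps:
    - {"jaw": 0.1, "xyz": [30, 6, -30], "yaw": 0}
    - {"jaw": 0.1, "xyz": [60, 12, -60], "yaw": 0}
    - {"jaw": 0.1, "xyz": [90, 18, -90], "yaw": 0}
    - {"jaw": 0.1, "xyz": [120, 25, -120], "yaw": 0}
    - {"jaw": 0.1, "xyz": [150, 31, -150], "yaw": 0}
    - {"jaw": 0.1, "xyz": [180, 37, -180], "yaw": 0}
    - {"jaw": 0.1, "xyz": [205, 41, -200], "yaw": 0}
    - {"jaw": 0.1, "xyz": [222, 43, -208], "yaw": 0}
    - {"jaw": 0.1, "xyz": [222, 43, -208], "yaw": 0}
    - {"jaw": 0.1, "xyz": [222, 43, -208], "yaw": 0}

```text
t: 38.0
eef_pos: [0.5549, 0.0115, 0.2229]
ee_rot: [1.353, 1.109, -1.353]
ft_force: [-0.5, -1.2, -3.6]
opening: 0.0238
```

```bash
python3 - <<'E'
from h import *
to(.555,.0125,.1815)
s,M=st();eef=s["eef_pos"]
im,d,p=cloud("side")
n=M[:,2];yg=M[:,1];w=p-eef
f=(w[...,2]<-.11)&(w[...,2]>-.14)&(abs(w@yg)<.07)&(abs(w@n)<.035)
q=np.c_[(w@yg)[f],(w@n)[f],w[...,2][f]]*1000;print("foot in gauge y,x,z from TCP",f.sum(),q.min(0).round(1),q.max(0).round(1))
hsv=cv2.cvtColor(im,cv2.COLOR_RGB2HSV).astype(int)
b=(hsv[...,0]>100)&(hsv[...,0]<130)&(hsv[...,1]>120)&(np.hypot(p[...,0]-.5635,p[...,1]-.010)<.03)&(p[...,2]<.07)
w2=(p[b]-eef)@M*1000;print("crown blue tool y,z,x",len(w2),w2.min(0).round(1),w2.max(0).round(1))
a,red,cap,dk,cc=dial(im,eef,M,.006);print("cap",cc.round(1),"mark",(a[red].mean(0)-cc).round(1))
E
```

```text
t 38.0 pos [0.5549 0.0115 0.2229] open 0.0238 F [-0.49 -1.24 -3.6 ] jawdeg -101.3 q6 1.72
shift mm [41.4 -0.1 -1.1]
foot in gauge y,x,z from TCP 535 [ -38.1  -19.5 -128.9] [  53.6   22.7 -110.2]
crown blue tool y,z,x 244 [167.5 -12.  -19.7] [186.   30.3  22.5]
cap [ 6.9 -4.3] mark [  7.2 -32.7]
```

Request:
drive_tool:
  steps:
    - {"jaw": 0.1, "xyz": [15, 0, 0], "yaw": 0}
    - {"jaw": 0.1, "xyz": [28, 0, 0], "yaw": 0}
    - {"jaw": 0.1, "xyz": [36, 0, 0], "yaw": 0}
    - {"jaw": 0.1, "xyz": [38, 0, 0], "yaw": 0}
    - {"jaw": 0.1, "xyz": [39, 0, 0], "yaw": 0}
    - {"jaw": 0.1, "xyz": [39, 0, 0], "yaw": 0}

```text
t: 38.65
eef_pos: [0.555, 0.0115, 0.1837]
ee_rot: [1.354, 1.109, -1.353]
ft_force: [0.8, -0.2, -3.7]
opening: 0.0235
```

Request:
drive_tool:
  steps:
    - {"jaw": 0.1, "xyz": [1.5, 0, 0], "yaw": 0}
    - {"jaw": 0.1, "xyz": [3, 0, 0], "yaw": 0}
    - {"jaw": 0.1, "xyz": [4, 0, 0], "yaw": 0}
    - {"jaw": 0.1, "xyz": [4, 0, 0], "yaw": 0}

```text
t: 39.05
eef_pos: [0.5557, 0.0114, 0.1814]
ee_rot: [1.355, 1.106, -1.351]
ft_force: [-2.7, -0.4, 11.2]
opening: 0.0236
```

Request:
drive_tool:
  steps:
    - {"jaw": 0.1, "xyz": [0, 0, 0], "yaw": 0}
    - {"jaw": 0.1, "xyz": [0, 2, 0], "yaw": 0}
    - {"jaw": 0.1, "xyz": [-0.5, 4, 0], "yaw": 0}
    - {"jaw": 0.1, "xyz": [-0.8, 6, 0], "yaw": 0}
    - {"jaw": 0.1, "xyz": [-1.1, 8, 0], "yaw": 0}
    - {"jaw": 0.1, "xyz": [-1.3, 10, 0], "yaw": 0}
    - {"jaw": 0.1, "xyz": [-1.5, 12, 0], "yaw": 0}
    - {"jaw": 0.1, "xyz": [-1.5, 12, 0], "yaw": 0}

```text
t: 39.85
eef_pos: [0.5669, 0.0092, 0.1818]
ee_rot: [1.354, 1.108, -1.353]
ft_force: [-3.5, -0.3, 5.3]
opening: 0.0236
```

```bash
cat >> h.py <<'E'
def gauge():
    to(.5637,.0112,.18)
    s,M=st();eef=s["eef_pos"];im,d,p=cloud("side")
    n=M[:,2];yg=M[:,1];o=np.array([.5637,.0112,.056]);w=p-o
    f=(w[...,2]<.02)&(w[...,2]>-.012)&(abs(w@yg)<.07)&(abs(w@n)<.035)
    hsv=cv2.cvtColor(im,cv2.COLOR_RGB2HSV).astype(int);f&=hsv[...,1]<70
    fr=f&((w@n)>.014)   # front part of foot
    q=np.c_[(w@yg)[fr],w[...,2][fr]]*1000;cs=[]
    for lo in range(-44,44,8):
        k=(q[:,0]>lo)&(q[:,0]<lo+8)
        if k.sum()>2: cs.append((lo+4,q[k,1].max()))
    cs=np.array(cs);pf=np.polyfit(cs[:,0],cs[:,1],1)
    print("foot y range",((w@yg)[f]*1000).min().round(1),((w@yg)[f]*1000).max().round(1),"slope",pf.round(3),len(cs))
    a,red,cap,dk,cc=dial(im,eef,M,.006)
    r=a[red]-cc;print("cap",cap.sum(),cc.round(1),"red",red.sum(),r.mean(0).round(1),"mark world angle",np.arctan2(r.mean(0)[0],-r.mean(0)[1]).round(3))
    b=a-cc;R_=np.hypot(b[...,0],b[...,1]);A=np.arctan2(b[...,0],-b[...,1])
    for lo,hi in((6,13),(20,28),(28,38)):
        k=dk&(R_>lo)&(R_<hi)&(abs(A)<.25)
        if k.any(): print(" dark",lo,hi,k.sum(),A[k].mean().round(3))
    return im
E
python3 - <<'E'
from h import *
gauge()
E
```

```text
t 39.85 pos [0.5669 0.0092 0.1818] open 0.0236 F [-3.55 -0.25  5.29] jawdeg -101.3 q6 1.72
shift mm [ 1.8 -3.5 -1.4]
foot y range -45.0 46.8 slope [-0.049 10.36 ] 11
cap 11 [ 0.5 -4.2] red 11 [  4. -35.] mark world angle 0.113
 dark 6 13 5 -0.079
 dark 20 28 13 -0.005
 dark 28 38 3 -0.01
```

Request:
drive_tool:
  steps:
    - {"jaw": 0.1, "xyz": [0.3, 2, 0], "yaw": 0}
    - {"jaw": 0.1, "xyz": [0.3, 4, 0], "yaw": 0}
    - {"jaw": 0.1, "xyz": [0.3, 6, 0], "yaw": 0}
    - {"jaw": 0.1, "xyz": [0.2, 8, 0], "yaw": 0}
    - {"jaw": 0.1, "xyz": [0.2, 10, 0], "yaw": 0}
    - {"jaw": 0.1, "xyz": [0.2, 12, 0], "yaw": 0}
    - {"jaw": 0.1, "xyz": [0.2, 12, 0], "yaw": 0}
    - {"jaw": 0.1, "xyz": [0.2, 12, 0], "yaw": 0}
    - {"jaw": 0.1, "xyz": [0.2, 12, 0], "yaw": 0}
    - {"jaw": 0.1, "xyz": [0.2, 12, 0], "yaw": 0}

```text
t: 40.9
eef_pos: [0.5786, 0.0068, 0.1817]
ee_rot: [1.354, 1.108, -1.352]
ft_force: [-2.5, 0.4, 5.6]
opening: 0.0238
```

Request:
drive_tool:
  steps:
    - {"jaw": 0.1, "xyz": [0, 0, 0], "yaw": 0}
    - {"jaw": 0.1, "xyz": [0, 0, 0], "yaw": 0}
    - {"jaw": 0.1, "xyz": [0, 0, 0], "yaw": 0}
    - {"jaw": 0.1, "xyz": [0, 0, 0], "yaw": 0}
    - {"jaw": 0.1, "xyz": [0, 0, 0], "yaw": 0}

```text
t: 41.4
eef_pos: [0.5786, 0.0068, 0.1818]
ee_rot: [1.354, 1.108, -1.352]
ft_force: [-2.2, -0.6, 5.4]
opening: 0.024
```

```bash
python3 - <<'E'
from h import *
im=gauge()
save("g2",cv2.resize(im[130:220,195:285],(600,600),interpolation=cv2.INTER_CUBIC))
E
```

```text
t 41.4 pos [0.5786 0.0068 0.1818] open 0.024 F [-2.15 -0.57  5.42] jawdeg -101.3 q6 1.72
shift mm [  1.7 -15.5  -1.4]
foot y range -44.5 47.1 slope [-0.15  11.706] 11
cap 10 [-6.7 -4.2] red 6 [  2.  -37.3] mark world angle 0.054
 dark 6 13 6 0.059
 dark 20 28 11 -0.002
 dark 28 38 3 -0.0
```

View pics/g2.png

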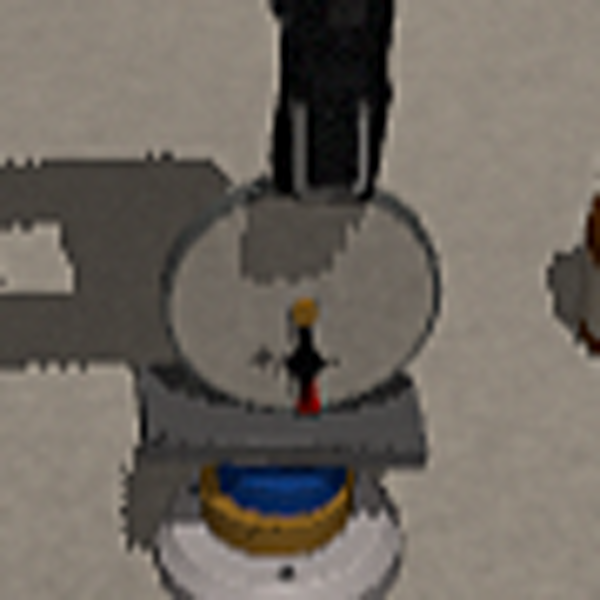

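The pointer lies almost on the red mark, with slightly more red showing on its right at (309,400). The foot rests only on the crown. Kinematics put about 0.02 rad remaining, so I nudge a little more.

Request:
drive_tool:
  steps:
    - {"jaw": 0.1, "xyz": [0, 1, 0], "yaw": 0}
    - {"jaw": 0.1, "xyz": [0, 2, 0], "yaw": 0}
    - {"jaw": 0.1, "xyz": [0, 2.5, 0], "yaw": 0}
    - {"jaw": 0.1, "xyz": [0, 2.5, 0], "yaw": 0}
    - {"jaw": 0.1, "xyz": [0, 2.5, 0], "yaw": 0}
    - {"jaw": 0.1, "xyz": [0, 2.5, 0], "yaw": 0}
    - {"jaw": 0.1, "xyz": [0, 2.5, 0], "yaw": 0}
    - {"jaw": 0.1, "xyz": [0, 2.5, 0], "yaw": 0}
    - {"jaw": 0.1, "xyz": [0, 2.5, 0], "yaw": 0}
    - {"jaw": 0.1, "xyz": [0, 2.5, 0], "yaw": 0}

```text
t: 42.45
eef_pos: [0.581, 0.0063, 0.1817]
ee_rot: [1.354, 1.108, -1.352]
ft_force: [-3.3, 0.2, 5.2]
opening: 0.0238
```

Request:
drive_tool:
  steps:
    - {"jaw": 0.1, "xyz": [0, 0, 0], "yaw": 0}
    - {"jaw": 0.1, "xyz": [0, 0, 0], "yaw": 0}
    - {"jaw": 0.1, "xyz": [0, 0, 0], "yaw": 0}
    - {"jaw": 0.1, "xyz": [0, 0, 0], "yaw": 0}
    - {"jaw": 0.1, "xyz": [0, 0, 0], "yaw": 0}
    - {"jaw": 0.1, "xyz": [0, 0, 0], "yaw": 0}
    - {"jaw": 0.1, "xyz": [0, 0, 0], "yaw": 0}
    - {"jaw": 0.1, "xyz": [0, 0, 0], "yaw": 0}

```text
t: 43.25
eef_pos: [0.581, 0.0063, 0.1817]
ee_rot: [1.354, 1.108, -1.352]
ft_force: [-1.9, 0.4, 5.9]
opening: 0.0234
```

```bash
python3 - <<'E'
from h import *
im=gauge()
# mean of several frames, for a finer look
ims=[im.astype(float)]+[arm.read_camera("side")[0].astype(float) for _ in range(3)]
m=np.mean(ims,0).astype(np.uint8)
print((m[183:196,234:250].astype(int)[...,0]-m[183:196,234:250].astype(int)[...,1]))
save("g3",cv2.resize(m[165:205,220:260],(600,600),interpolation=cv2.INTER_CUBIC))
E
```

```text
t 43.25 pos [0.581  0.0063 0.1817] open 0.0234 F [-1.95  0.37  5.92] jawdeg -101.3 q6 1.72
shift mm [  1.7 -17.9  -1.4]
foot y range -44.2 47.7 slope [-0.169 12.097] 11
cap 12 [-8.  -3.8] red 9 [  0.4 -34.6] mark world angle 0.012
 dark 6 13 6 -0.069
 dark 20 28 13 0.012
 dark 28 38 4 0.006
[[  3   3   5   7   8   0   2   0   0   3   6   7   7   6   7   7]
 [  6   3   3   4   3  -1   0   0   1   0   5   3   8   8   6   5]
 [  9   5   5   7   4  -1  -1  -2  -1   1   7   5   7   6   8   5]
 [  7   6   9   9   5   3  12  -4  24   2   8   7   6   7   7   7]
 [  7   6   7   7   4   1  27  -1  53   2   6   7   6   6   7   7]
 [  8   8   7   6   4  -2  54   0  78  -2   5   7   6   7   7   7]
 [  6   7   7   7   6  -7 114  -2 110  11   3   8   7   7   3   0]
 [  4   6   6   6   5 -10 155   0 134  36   0   2   0   0  -1   2]
 [  1   1   0   1  -1 -10 103  13  93   9  -3   1   1   2   2   2]
 [  1   2   2   2   2  -2  13  -8  -4  -3   1   2   1   2   3   2]
 [  3   3   2   2   2  -1   0   1  -1   1   1   2   1   2   1   2]
 [  1   2   2   1   3   1   1   1   2   2   2   1   1   1   2   2]
 [  2   1   1   1   2   1   2   4   1   2   2   2   2   3   2   2]]
```

View pics/g3.png

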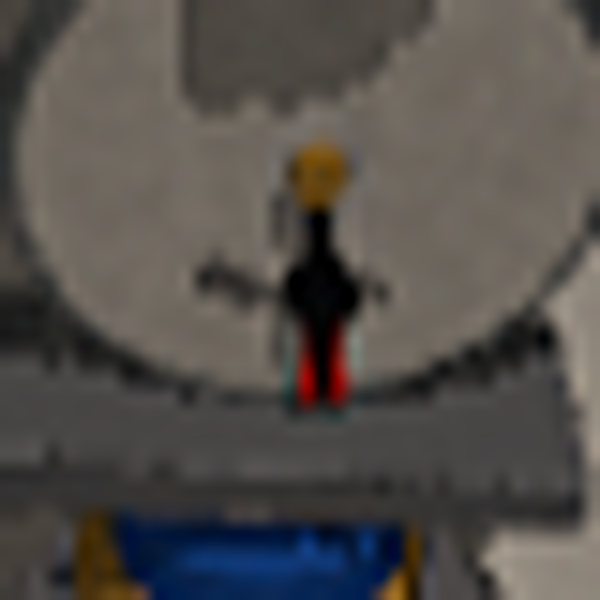

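Red shows equally on both sides of the pointer, at (305,385) and (335,385), so the pointer is centred on the mark. I hand in.

```bash
python3 -c "
from workcell import arm
print(arm.sign_off())"
```

```text
the job is handed in; nothing more can be done
None
```

The job is handed in at about 43.5 s of the 72 s allowed, with the gauge held on the crown and its pointer on the red mark. The sign-off reports no verdict, so these are my own last checks.

- **Spacer and collar:** both are home on the post. The spacer settled on the stand's foot. The collar's top measured about 54 mm in the side view, which reads about 2 mm low, against 56 mm nominal, and it lay flat.
- **Collar mishap:** my first grip on the collar was too high, and it popped out and flipped upside down. I turned it back over against the post and tipped it upright, and one drop on the way had to be redone. After that it threaded on cleanly.
- **Gauge grip:** the wrist can't tilt, so I gripped the gauge across its 24 mm instead of the suggested 30 mm. It then pivoted between the pads while I rocked it about 0.21 rad on the crown.
- **Final reading:** red shows evenly on both sides of the pointer, and the mark measured 0.012 rad from plumb, which is about 0.5 mm at the tip.
- **Final contact:** the foot pressed the crown with roughly 9 N. It was about 2 mm off centre, and the last picture shows it clear of the spacer and stand.
- **Level step and bystanders:** I took the gauge as level for step 3 because the foot was pressed flat on the crown with about 15 N; I didn't measure its angle there. I never went near the bottle, jar or pen, but I didn't measure them again at the end.
- **Disagreement:** the foot slope in the camera carried a steady 0.04 rad offset, so for the angle I relied on the arm's travel and the mark itself.

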